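Back the indexing dial up one station with its ratchet pawl

TASK

The hand-indexed fudge dial has been turned one station too far, so its empty nest has gone past the pointer: bring the empty nest back to the pointer by turning the dial backward one station, not forward. The pawl is hooked in its notch and must not be forced: ease the dial forward off it, throw the pawl back clear, turn the dial back, let the pawl down again and draw the dial back on it, firmly but gently, until the next notch is home on the pawl. Leave the other things where they are.

Things in the scene. Friction and masses are not known exactly. Their poses are not given: they have to be found in the camera images.
- index_unit: Fixed base of the hand-indexed dial table: grey plate 250 x 244 mm on a white riser board, top 140 mm above the table. Origin: underside of the base on the dial's upright axis; z up, -x its front with the pointer, +y the side of the pawl bracket. Offsets below are in this frame. Heights over its origin: dial plate 40 mm, notched rim 50 mm, fudge 56 mm, pawl bracket 88 mm.
- dial (a joint): Dial angle, rad; grows as it turns BACKWARD, anticlockwise from above (forward is clockwise). Six notches 60 degrees (1.047 rad) apart. At about 0 a notch's seat face meets the pawl's nose, one station back the next meets it at about 1.047: the notched ring is clamped on by hand, up to 0.012 rad off. A felt brake holds the dial where left: turning takes a steady 1.5 N m, about 12 N at the knob.
- dial_plate: Aluminium dial, 218 mm across; axes as index_unit, turning with the dial. Six white nests at 61 mm radius, five with fudge. On its rim a clamped ring 10 mm high, radius 86 to 108 mm, with six notches 14 mm long at the floor. A notch has an undercut seat face (leans 15 degrees over it) that stops backward turning and, opposite, a 45-degree ramp on which the pawl rides out when turned forward.
- pawl (a joint): Drop pawl angle, rad: 0 down in a notch, 0.1 with its nose on the raised rim, 2.0 thrown back on its stop (it then stands 146 mm above the base's origin). It swings in an upright plane along x of index_unit: from 0 the nose goes up and over toward -x, the front. No spring: its weight (0.1 kg) holds it down, or thrown back once past 1.7 rad; let go earlier it falls down again.
- pawl_arm: Steel pawl, 12 mm wide, turning with joint pawl. Origin on its pivot, at x -80, y +98, z +62 mm of index_unit. At joint 0 its x axis runs to the nose along +x of index_unit. Its nose bears on the dial's seat face: 4 to 15 N is a firm seat, more than 18 N at any time chips it. The contact is hard: 10 N within 0.2 mm.
- pawl_toe (a point): Toe of the pawl's nose, 80 mm along the arm and 20 mm below the pivot axis in the pawl_arm frame, 98 mm from the dial's axis. At the start it is hooked about 4 mm under the seat face: the pawl comes up freely only after the dial has been eased forward, to joint dial -0.06 to -0.075; lifted before that it drags the braked dial along and overloads the nose.
- knob (a point): Middle of the round black upright turning knob on the dial's rim: 23 mm thick, grip 40 mm tall, 124 mm from the dial's axis, 88 mm above the base's origin (228 mm above the table). Free space round it; its lug ends at 56 mm above the base's origin.
- ball (a point): Centre of the pawl's black lifting ball, 19 mm across, on a thin stem: 60 mm along the arm and 28 mm above its axis in the pawl_arm frame (66 mm from the pivot). Pinched from above along the pivot axis (y of index_unit) it turns between the fingers as the pawl swings.
- empty_nest (a point): Middle of the floor of the empty nest on the dial, at 61 mm radius. At the start it is one station forward (clockwise) of the pointer.
- pointer (a point): Tip of the small steel pointer at the front of the base, at the dial's edge, x -110 mm, 44 mm above the base's origin.
- ribbon: Bystander: ribbon roll, 62 mm wide, 24 mm tall. Origin at the middle of its underside.
- shears: Bystander: scissors lying flat, 206 mm long. Origin at the middle of its underside.
- pen: Bystander: marker pen lying flat, 138 mm long. Origin at the middle of its underside.
- loose_fudge: Bystander: fudge square, 41 x 35 x 14 mm, lying beside the dial table. Origin at the middle of its underside.

How it is judged:
On the way, in this order (a step that is already met when the one before it is completed fails the run):
1. the pawl is thrown back clear (its joint beyond 1.5 rad) before the dial has been turned back (value of joint pawl above 1.5 rad and value of joint dial below 0.1 rad), for 0.2 s.
2. the dial is turned back, past the notch it stood in, while the pawl is clear (value of joint dial above 0.15 rad and value of joint pawl above 1.5 rad), for 0.1 s.
3. the pawl is down in the next notch and the dial is drawn back on it with at least 4 N (value of joint pawl below 0.05 rad and value of joint dial between 1.017 and 1.077 rad and contact force between pawl_arm and dial_plate above 4 N), for 0.2 s.
At the end, for the whole second after the job is handed in: The dial stands still one station (1.047 rad) back, within 0.03 rad, so that the empty nest is at the pointer, and the pawl is down in the notch (joint under 0.05 rad) (value of joint dial between 1.017 and 1.077 rad and value of joint pawl below 0.05 rad and velocity of joint dial between -0.05 and 0.05 rad/s); the robot touches nothing.
It fails at once if more than 18 N between the dial and the pawl (the pawl forced, or the dial driven hard onto it) (contact force between pawl_arm and dial_plate above 18 N).
It fails at once if the dial turned forward by more than a third of a station (value of joint dial below -0.35 rad).
It fails at once if a bystander moved by more than 20 mm (distance of any of ribbon, shears, pen, loose_fudge from where it was at the start of the episode above 0.02 m).
It also fails if it takes over 72 s, if anything falls off the work surface, if the arm or the gripper's body presses on something with over 40 N, if the wrist force passes 120 N, or if a joint passes its speed limit or range.

ROBOT

A 6-joint arm with a two-finger parallel gripper is mounted at the origin on the work surface; the furniture and walls round the work are solid. World frame = base frame: x ahead of the robot, y to its left, z up, the work surface at z = 0. Lengths are in m, angles in rad, forces in N, time in s.
With the tool pointing down it reaches from about 0.25 to 0.725 m from the base axis. Payload 4 kg.
Tool frame: the origin (TCP) lies between the finger pads; the fingertips stand 11 mm ahead of it and the grasp point (between the pads) lies 8 mm behind it (bot.tip_extent is the distance from the TCP to the fingertips, in m); z points along the fingers, y is the line along which they close (so a half turn about z gives the same grasp; the last joint's range is limited). The gripper opens to 85 mm and grips with 20 to 120 N. Pads are 22 mm wide; open, the fingers measure 114 mm over their backs; the gripper's body (76 mm by 85 mm) begins 54 mm behind the grasp point. The pads swing forward as they close: fully open they stand 13 mm farther back than shut.
Start: joints at [1.183, 0.241, 0.005, 1.335, 0, 1.571], TCP at [0.189, 0.463, 0.222] pointing down, gripper open.
Joint ranges: [-2.72, 2.72], [-1.05, 1.87], [-1.09, 1.28], [-1.99, 2.15], [-1.42, 1.44], [-3.14, 3.14]. Speed limits (rad/s): [2.79, 2.79, 3.14, 3.14, 3.14, 3.14].

INTERFACE

Orientations are given as a unit quaternion [x, y, z, w].
In Python, from workcell import bot gives the robot as it stands. The module is installed in compiled form; this text tells all that it offers.
- The arm moves only by the tool drive_tool, never from a script. Its argument "rows" is a list of rows, each an object of numbers: "dx", "dy", "dz": the shift along the tool's x, y, z in units of 50 mm (1.0 is 50 mm); "wx", "wy", "wz": the turn, a rotation vector about the tool's x, y, z in units of 5 degrees (1.0 is 5 degrees); "hand": the finger opening in mm, from 0 to 85.4. A call has 1 to 20 rows; each row is the pose to reach, as a shift and turn from the pose commanded when the call began, along the tool's axes at that moment; what a row does not reach only later rows make up. A row lasts 1/10 s, in which the tool goes at most 50 mm and 8.59 degrees, less where a joint would pass 70% of its speed; a pose out of reach is approached as far as the arm can. A call with a gripper value outside its range is refused whole. The fingers move at their own pace and stop on an object; the grip force is fixed at half the most. Time passes only in rows, so rows that repeat a pose let the fingers close. It gives the time, the measured TCP pose, the force, the opening and the grip force at its end, in the units of the state.
- bot.get_obs(): the state, without advancing time (a new reading comes with each control period).
- bot.camera(name): name is "scene" or "side" or "wrist"; returns the picture (400x640x3 uint8, red, green, blue); there is no depth.
- bot.get_calibration(name): a dict with "vfov" (degrees; the focal length in pixels is half the picture's height over the tangent of half this angle, whatever the lens; pixels are square), "cx", "cy" (the principal point, pixels), "k1" (the pictures are not rectified: a ray, as slopes to the right and down, at radius r is drawn at 1 + k1 r^2 times it, then the intrinsics apply), "origin" and "rotation" of the camera in the world; the wrist camera has in their place "mount" (4x4, takes a point from camera to tool coordinates, whose origin is the TCP and whose axes are the flange's). Camera axes: x right, y up, looking along -z (the intrinsics and any distortion apply to the point x, -y, -z); pixel columns grow to the right and rows downward; lengths in m; the calibration is good to about 2 mm. A picture is of the moment at which its call begins: read the wrist's pose just before it. get_calibration takes no time and is no camera call.
- bot.job_done(): hands the job in; it is judged then, once.
Trained networks look in the newest picture that a camera, given by its name, has taken for a name from the list of things; names that differ only in an ending like _2 or _b are one class to them, and where a whole thing is asked for, a point or a joint stands for the part that bears it (a point fixed in the world has none). Each returns a list of dicts, best first, with "score" (0 to 1); they miss things now and then, are a little off and sometimes report something else, mostly with a low value. They report only what shows in the picture. A call takes as long as a camera call.
- bot.look_for(camera, thing): "extent" ([centre column, centre row, width, height] in pixels, round what is visible of it).
- bot.outline_of(camera, thing): "region" (400x640 bool, what is visible of it) and "extent" ([centre column, centre row, width, height] in pixels, round what is visible of it).
The state is a dict: "clock": time; "joint_pos": joint angles; "joint_vel": joint speeds; "tau": joint torques, N m; "eef_pos": TCP position; "tool_rot": TCP orientation; "ft_force": force on the tool from outside, world axes, zero at the start; "ft_torque": the same for the moment, N m; "grip_width": finger opening in m; "grasp_force": force on a finger pad.
Only numpy, scipy, OpenCV 4.12 (cv2) and the standard library are available. Lean on these libraries where they do the work, as an engineer would, in place of code of your own. Each camera call takes 0.05 s, during which the arm holds its last target. There are 200 camera calls.

## Working session

There is one attempt and no reset: what is moved stays moved. The work goes in short steps, Python scripts to look and compute and a tool call to move; the robot and the scene stay as the last step left them, time stands still between calls to the robot, and variables do not carry over. Pictures are saved under pics/ and viewed, at most 10 in all, crops included, and the job is handed in when it is done.

Besides the shell and the picture viewer there is one more tool, called after "Emit:" as a command line: name --argument value ..., lists and objects as JSON in quotes. drive_tool: Moves the arm, as the interface text tells. Its arguments: {"type":"object","properties":{"rows":{"type":"array","items":{"type":"object","properties":{"dx":{"type":"number"},"dy":{"type":"number"},"dz":{"type":"number"},"wx":{"type":"number"},"wy":{"type":"number"},"wz":{"type":"number"},"hand":{"type":"number"}}}}},"required":["rows"]}

```bash
mkdir -p pics; cat > h.py <<'E'
import numpy as np,cv2
from scipy.spatial.transform import Rotation as R
from workcell import bot
def cal(n):
    c=bot.get_calibration(n); f=200/np.tan(np.radians(c['vfov'])/2)
    if 'mount' in c:
        o=bot.get_obs(); T=np.eye(4); T[:3,:3]=R.from_quat(o['tool_rot']).as_matrix(); T[:3,3]=o['eef_pos']
        M=T@np.array(c['mount']); return c,f,M[:3,3],M[:3,:3]
    return c,f,np.array(c['origin']),np.array(c['rotation']).reshape(3,3)
def proj(C,P):
    c,f,o,Rm=C; p=(np.atleast_2d(P)-o)@Rm; s=np.c_[p[:,0]/-p[:,2],-p[:,1]/-p[:,2]]
    s=s*(1+c['k1']*(s**2).sum(1))[:,None]; return s*f+[c['cx'],c['cy']]
def ray(C,uv):
    c,f,o,Rm=C; d=(np.array(uv,float)-[c['cx'],c['cy']])/f; s=d.copy()
    for _ in range(20): s=d/(1+c['k1']*(s**2).sum())
    v=Rm@np.array([s[0],-s[1],-1]); return o,v/np.linalg.norm(v)
def tri(obs):
    A=np.zeros((3,3));b=np.zeros(3)
    for o,v in obs:
        P=np.eye(3)-np.outer(v,v);A+=P;b+=P@o
    return np.linalg.solve(A,b)
def atz(C,uv,z):
    o,v=ray(C,uv); return o+v*(z-o[2])/v[2]
E
python3 - <<'E'
from h import *
print(bot.get_obs())
for n in ('scene','side','wrist'):
    C=cal(n);im=bot.camera(n);cv2.imwrite(f'pics/{n}0.png',im[:,:,::-1]); print(n,C[1],C[2],C[0]['k1'],C[3][:,2])
    for t in ('index_unit','dial_plate','knob','ball','pawl_arm','empty_nest','pointer'):
        try: print(t,[(round(r['score'],2),np.round(r['extent'],1).tolist()) for r in bot.look_for(n,t)[:3]])
        except Exception as e: print(t,e)
E
```

```text
{'clock': 0.0, 'joint_pos': array([ 1.18296735e+00,  2.41405004e-01,  3.73382487e-03,  1.33524023e+00,
       -1.63862806e-05,  1.57079719e+00]), 'joint_vel': array([-0.00143136,  0.00081055, -0.00101484,  0.00028918,  0.00123898,
       -0.00042183]), 'tau': array([ 3.47813075e-04, -3.72318184e+01,  2.52407295e+01,  1.68956921e-02,
        6.69438418e-05, -2.72523231e-06]), 'eef_pos': array([0.18884322, 0.46224907, 0.22072066]), 'tool_rot': array([ 1.92701791e-01,  9.81256797e-01, -1.03929701e-03, -1.95749330e-04]), 'ft_force': array([-0.48511382,  0.53697656, -0.15559336]), 'ft_torque': array([-0.01833747, -0.00235828, -0.02195984]), 'grasp_force': 0.0, 'grip_width': 0.08507405874283068}Traceback (most recent call last):
  File "<stdin>", line 4, in <module>
  File "h.py", line 9, in cal
    return c,f,np.array(c['origin']),np.array(c['rotation']).reshape(3,3)
                                     ~~~~~~~~~~~~~~~~~~~~~~~~~~~~~~~^^^^^
ValueError: cannot reshape array of size 4 into shape (3,3)
```

```bash
sed -i "s/np.array(c\['rotation'\]).reshape(3,3)/R.from_quat(c['rotation']).as_matrix()/" h.py
python3 - <<'E'
from h import *
for n in ('scene','side','wrist'):
    C=cal(n);im=bot.camera(n);cv2.imwrite(f'pics/{n}0.png',im[:,:,::-1]); print(n,C[1],C[2],C[0]['k1'],C[3][:,2])
    for t in ('index_unit','dial_plate','knob','ball','pawl_arm','empty_nest','pointer'):
        try: print(t,[(round(r['score'],2),np.round(r['extent'],1).tolist()) for r in bot.look_for(n,t)[:3]])
        except Exception as e: print(t,e)
E
```

```text
scene 470.7525376557095 [-0.32618667 -0.91898711  1.02067964] 0.00032262833223950776 [-0.60030742 -0.60306508  0.52530325]
index_unit [(0.7, [324.6, 224.5, 106.5, 63.4])]
dial_plate [(0.93, [323.2, 218.2, 70.5, 42.3])]
knob [(0.59, [323.5, 218.5, 63.0, 43.6])]
ball [(0.67, [324.9, 218.8, 63.9, 46.8])]
pawl_arm []
empty_nest [(0.8, [323.6, 218.9, 69.5, 45.0]), (0.2, [324.6, 225.0, 105.9, 59.2])]
pointer [(0.89, [324.8, 227.3, 104.5, 62.7])]
side 454.8832224266808 [-0.01676112  1.15482855  0.93096146] -0.05727234620823174 [-0.40449923  0.78133834  0.47527967]
index_unit [(0.91, [315.1, 215.1, 91.1, 57.9])]
dial_plate [(0.56, [321.8, 207.6, 72.0, 36.8])]
knob [(0.65, [325.9, 204.8, 71.9, 35.5])]
ball [(0.48, [312.3, 214.2, 21.0, 16.4])]
pawl_arm [(0.47, [314.5, 216.2, 19.8, 11.9])]
empty_nest [(0.72, [326.2, 209.1, 72.0, 37.0])]
pointer [(0.84, [316.1, 217.8, 89.7, 50.8])]
wrist 352.69157515648294 [0.1195553  0.49094618 0.37429988] 0.017436474980687518 [-0.27128424  0.11066437  0.95611624]
index_unit []
dial_plate []
knob []
ball []
pawl_arm []
empty_nest []
pointer []
```

View pics/scene0.png

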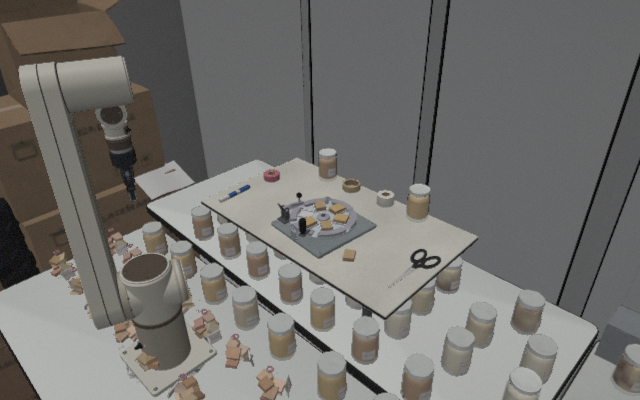

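View pics/side0.png

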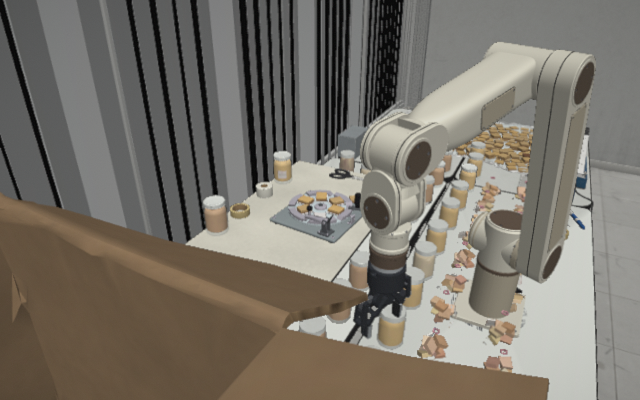

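```bash
python3 - <<'E'
from h import *
C=cal('scene');S=cal('side')
print(atz(C,(322,217),.187),atz(S,(322,207),.187))
print('knob',atz(C,(303,226),.228),'ball',atz(C,(298.5,195.5),.23))
o=bot.get_obs(); print(R.from_quat(o['tool_rot']).as_matrix().round(2), np.array(bot.get_calibration('wrist')['mount']).round(3))
for n in('scene','side'):
  im=bot.camera(n);cr=im[150:270,250:410] ; cv2.imwrite(f'pics/{n}c.png',cv2.resize(cr,None,fx=5,fy=5,interpolation=2)[:,:,::-1])
E
```

```text
[ 0.5717232 -0.0348628  0.187    ] [ 0.57108699 -0.02031792  0.187     ]
knob [ 0.45441985 -0.07066374  0.228     ] ball [0.5647284  0.06475511 0.23      ]
[[-0.93  0.38  0.  ]
 [ 0.38  0.93  0.  ]
 [ 0.    0.   -1.  ]] [[-0.     0.956  0.293  0.075]
 [ 1.     0.    -0.    -0.   ]
 [-0.     0.293 -0.956 -0.153]
 [ 0.     0.     0.     1.   ]]
```

View pics/scenec.png

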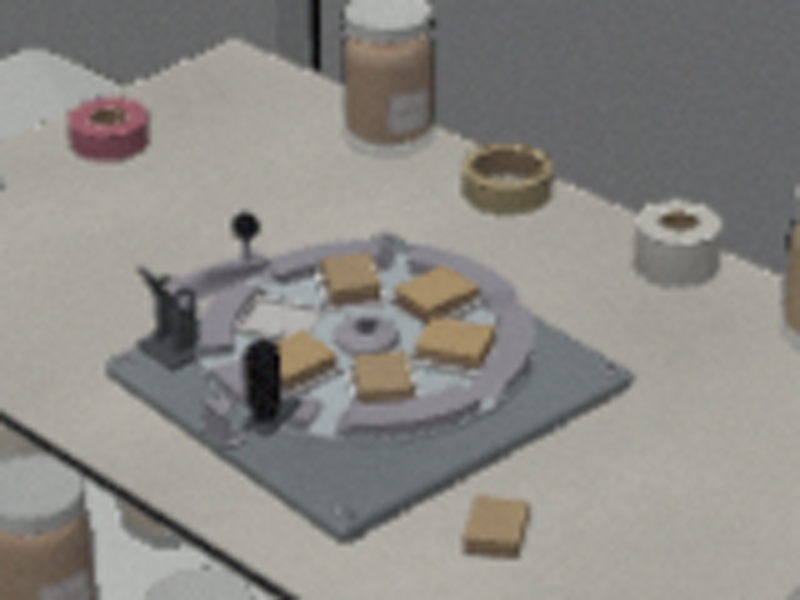

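Emit:
drive_tool --rows '[{"dz": -1.2}, {"dz": -2.4}, {"dz": -3.6}, {"dx": -10.4, "dy": -5.8, "dz": -3.6, "wz": 10.2}, {"dx": -10.4, "dy": -5.8, "dz": -3.6, "wz": 10.2}, {"dx": -10.4, "dy": -5.8, "dz": -3.6, "wz": 10.2}, {"dx": -10.4, "dy": -5.8, "dz": -3.6, "wz": 10.2}, {"dx": -10.4, "dy": -5.8, "dz": -3.6, "wz": 10.2}, {"dx": -10.4, "dy": -5.8, "dz": -3.6, "wz": 10.2}, {"dx": -10.4, "dy": -5.8, "dz": -3.6, "wz": 10.2}, {"dx": -10.4, "dy": -5.8, "dz": -3.6, "wz": 10.2}, {"dx": -10.4, "dy": -5.8, "dz": -3.6, "wz": 10.2}, {"dx": -10.4, "dy": -5.8, "dz": -3.6, "wz": 10.2}, {"dx": -10.4, "dy": -5.8, "dz": -3.6, "wz": 10.2}, {"dx": -10.4, "dy": -5.8, "dz": -3.6, "wz": 10.2}, {"dx": -10.4, "dy": -5.8, "dz": -3.6, "wz": 10.2}, {"dx": -10.4, "dy": -5.8, "dz": -3.6, "wz": 10.2}]'

```text
invalid input at $.rows[0]: expected keys dx, dy, dz, wx, wy, wz, hand
```

```bash
python3 - <<'E'
from h import *
o=bot.get_obs();print(o['clock'],o['eef_pos'],o['joint_pos'].round(2),o['joint_vel'].round(3),o['ft_force'],R.from_quat(o['tool_rot']).as_matrix().round(3).tolist())
n='wrist';C=cal(n);im=bot.camera(n);cv2.imwrite('pics/w1.png',im[:,:,::-1]);np.savez('w1',o=C[2],R=C[3])
for t in ('index_unit','dial_plate','knob','ball','pawl_arm','empty_nest'):
    print(t,[(round(r['score'],2),np.round(r['extent'],1).tolist()) for r in bot.look_for(n,t)[:3]])
E
```

```text
1.3 [0.1890673  0.46286859 0.22158907] [ 1.18  0.24  0.    1.34 -0.    1.57] [ 0.     0.001 -0.    -0.001 -0.    -0.001] [ 0.19599974  0.43155824 -0.09839953] [[-0.926, 0.378, -0.0], [0.378, 0.926, -0.0], [-0.0, -0.0, -1.0]]
index_unit []
dial_plate []
knob []
ball []
pawl_arm []
empty_nest []
```

View pics/w1.png

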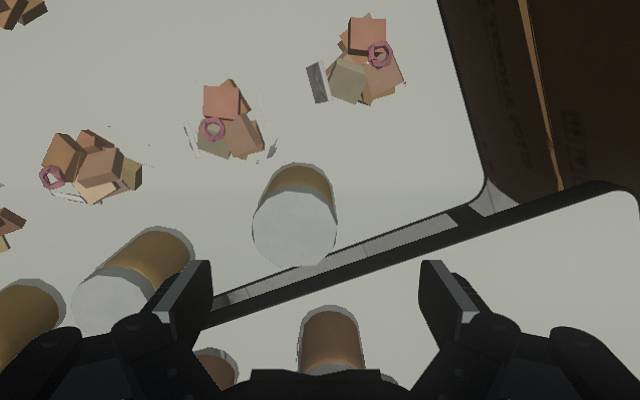

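Emit:
drive_tool --rows '[{"dx": 0, "dy": 0, "dz": -1.2, "wx": 0, "wy": 0, "wz": 0, "hand": 50}, {"dx": 0, "dy": 0, "dz": -2.4, "wx": 0, "wy": 0, "wz": 0, "hand": 50}, {"dx": 0, "dy": 0, "dz": -3.6, "wx": 0, "wy": 0, "wz": 0, "hand": 50}, {"dx": -10.8, "dy": -6.7, "dz": -3.6, "wx": 0, "wy": 0, "wz": 10.2, "hand": 50}, {"dx": -10.8, "dy": -6.7, "dz": -3.6, "wx": 0, "wy": 0, "wz": 10.2, "hand": 50}, {"dx": -10.8, "dy": -6.7, "dz": -3.6, "wx": 0, "wy": 0, "wz": 10.2, "hand": 50}, {"dx": -10.8, "dy": -6.7, "dz": -3.6, "wx": 0, "wy": 0, "wz": 10.2, "hand": 50}, {"dx": -10.8, "dy": -6.7, "dz": -3.6, "wx": 0, "wy": 0, "wz": 10.2, "hand": 50}, {"dx": -10.8, "dy": -6.7, "dz": -3.6, "wx": 0, "wy": 0, "wz": 10.2, "hand": 50}, {"dx": -10.8, "dy": -6.7, "dz": -3.6, "wx": 0, "wy": 0, "wz": 10.2, "hand": 50}, {"dx": -10.8, "dy": -6.7, "dz": -3.6, "wx": 0, "wy": 0, "wz": 10.2, "hand": 50}, {"dx": -10.8, "dy": -6.7, "dz": -3.6, "wx": 0, "wy": 0, "wz": 10.2, "hand": 50}, {"dx": -10.8, "dy": -6.7, "dz": -3.6, "wx": 0, "wy": 0, "wz": 10.2, "hand": 50}, {"dx": -10.8, "dy": -6.7, "dz": -3.6, "wx": 0, "wy": 0, "wz": 10.2, "hand": 50}, {"dx": -10.8, "dy": -6.7, "dz": -3.6, "wx": 0, "wy": 0, "wz": 10.2, "hand": 50}, {"dx": -10.8, "dy": -6.7, "dz": -3.6, "wx": 0, "wy": 0, "wz": 10.2, "hand": 50}, {"dx": -10.8, "dy": -6.7, "dz": -3.6, "wx": 0, "wy": 0, "wz": 10.2, "hand": 50}, {"dx": -10.8, "dy": -6.7, "dz": -3.6, "wx": 0, "wy": 0, "wz": 10.2, "hand": 50}, {"dx": -10.8, "dy": -6.7, "dz": -3.6, "wx": 0, "wy": 0, "wz": 10.2, "hand": 50}, {"dx": -10.8, "dy": -6.7, "dz": -3.6, "wx": 0, "wy": 0, "wz": 10.2, "hand": 50}]'

```text
clock: 3.65
eef_pos: [0.5617, -0.0502, 0.4024]
tool_rot: [0.596, 0.803, 0.0, 0.0]
ft_force: [-0.3, 0.0, -0.5]
grip_width: 0.05
grasp_force: 0.0
```

```bash
python3 - <<'E'
from h import *
o=bot.get_obs();print(o['clock'],o['eef_pos'],o['joint_pos'].round(2),o['joint_vel'].round(3),o['ft_force'],R.from_quat(o['tool_rot']).as_matrix().round(3).tolist())
n='wrist';C=cal(n);im=bot.camera(n);cv2.imwrite('pics/w2.png',im[:,:,::-1]);np.savez('w1',o=C[2],R=C[3])
for t in ('index_unit','dial_plate','knob','ball','pawl_arm','empty_nest'):
    print(t,[(round(r['score'],2),np.round(r['extent'],1).tolist()) for r in bot.look_for(n,t)[:3]])
E
```

```text
3.65 [ 0.56167969 -0.05017757  0.40241199] [-0.09  0.4   0.69  1.87  0.    1.19] [ 0.003 -0.004 -0.    -0.001 -0.    -0.   ] [-0.25418401  0.03632695 -0.49794829] [[-0.29, 0.957, 0.001], [0.957, 0.29, 0.0], [-0.0, 0.001, -1.0]]
index_unit [(0.89, [341.2, 133.9, 295.0, 267.1])]
dial_plate [(0.91, [318.1, 141.8, 249.6, 205.3])]
knob [(0.98, [319.0, 142.8, 253.7, 205.4])]
ball [(0.91, [344.1, 39.8, 75.7, 47.6])]
pawl_arm [(0.81, [340.1, 39.5, 76.3, 47.8])]
empty_nest [(0.81, [319.1, 142.6, 257.3, 207.7]), (0.25, [340.0, 41.0, 73.4, 49.1])]
```

View pics/w2.png

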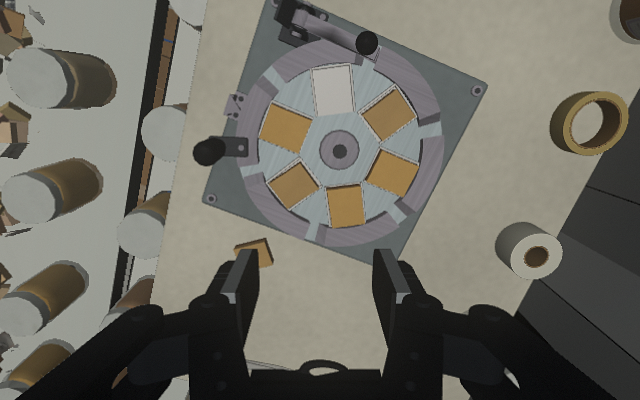

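```bash
cat > fit.py <<'E'
from h import *
from scipy.optimize import minimize
def fit(im,C,c0,save=None,ballexp=None):
    g=cv2.GaussianBlur(cv2.cvtColor(im,cv2.COLOR_RGB2GRAY),(0,0),1).astype(np.float32)
    G=np.hypot(cv2.Sobel(g,5,1,0),cv2.Sobel(g,5,0,1)); G=np.minimum(G,60)
    G=cv2.GaussianBlur(G,(0,0),1)
    th=np.linspace(0,2*np.pi,400)
    def circ(x,y,r,z): return np.c_[x+r*np.cos(th),y+r*np.sin(th),np.full(400,z)]
    def s(p,rs=((.086,.19),(.108,.19),(.109,.18))):
        return -sum(cv2.remap(G,*[a.astype(np.float32).reshape(1,-1) for a in proj(C,circ(p[0],p[1],r,z)).T],1).mean() for r,z in rs)
    best=min(((s((c0[0]+a,c0[1]+b)),a,b) for a in np.arange(-.025,.026,.0025) for b in np.arange(-.025,.026,.0025)))
    r=minimize(s,[c0[0]+best[1],c0[1]+best[2]],method='Nelder-Mead',options=dict(xatol=1e-5))
    return r.x,r.fun,[minimize(s,r.x,args=(((q),),),method='Nelder-Mead').x.round(4).tolist() for q in ((.086,.19),(.108,.19),(.109,.18))]
def blob(im,box):
    x0,y0,x1,y1=box;m=(im[y0:y1,x0:x1].max(2)<48).astype(np.uint8)
    n,l,st,ce=cv2.connectedComponentsWithStats(m);i=1+st[1:,4].argmax();return st[i]+[x0,y0,0,0,0],ce[i]+[x0,y0],l==i
def sil(C,P,box): # silhouette mask of hull of points
    x0,y0,x1,y1=box;q=proj(C,P)-[x0,y0];m=np.zeros((y1-y0,x1-x0),np.uint8);cv2.fillConvexPoly(m,cv2.convexHull(np.round(q*16).astype(np.int32)),1,shift=4);return m>0
def knobfit(im,C,k0,box):
    _,_,m=blob(im,box);t=np.linspace(0,6.28,40)
    def P(p):return np.vstack([np.c_[p[0]+.0115*np.cos(t),p[1]+.0115*np.sin(t),np.full(40,z)] for z in (.208,.248)])
    def f(p):
        s=sil(C,P(p),box);return -(s&m).sum()/(s|m).sum()
    b=min((f((k0[0]+a,k0[1]+c)),k0[0]+a,k0[1]+c) for a in np.arange(-.02,.021,.001) for c in np.arange(-.02,.021,.001))
    return b
E
python3 - <<'E'
from fit import *
im=cv2.imread('pics/w2.png')[:,:,::-1].copy();w=np.load('w1.npz')
C=cal('wrist');C=(C[0],C[1],w['o'],w['R'])
print(C[2], atz(C,(339,151),.19),fit(im,C,atz(C,(339,151),.19)))
st,ce,m=blob(im,(350,22,392,62));print('ball',st,ce,atz(C,ce,.23), 'ptr',atz(C,(240,105),.184))
print(blob(im,(185,130,240,172))[:2],knobfit(im,C,atz(C,(210,151),.24),(185,130,240,172)))
E
```

```text
[0.53947874 0.02110882 0.55506887] [ 0.58107094 -0.02965138  0.19      ] (array([ 0.58141809, -0.02976909]), np.float64(-115.88949584960938), [[0.5817, -0.0301], [0.5812, -0.0296], [0.5823, -0.0294]])
ball [356  31  22  25 423] [366.26477541  42.77304965] [0.57012701 0.07004735 0.23      ] ptr [ 0.47096909 -0.01507944  0.184     ]
(array([193, 137,  33,  29, 685]), array([209.13576642, 150.89927007])) (np.float64(-0.7687991021324355), np.float64(0.4637801389070844), np.float64(-0.058284226686157126))
```

```bash
python3 - <<'E'
from fit import *
im=cv2.imread('pics/w2.png')[:,:,::-1].copy();w=np.load('w1.npz')
C=cal('wrist');C=(C[0],C[1],w['o'],w['R'])
for z in(.14,.152,.16):
  A,B,D=[atz(C,p,z)[:2] for p in((486,81),(203,201),(275,0))]; print(z,A,B,np.linalg.norm(A-B))
im0=cv2.resize(im[0:240,170:490],None,fx=2.5,fy=2.5,interpolation=2)
def d(P,c,cl=True):
    q=((proj(C,P)-[170,0]+.5)*2.5*16).astype(np.int32);cv2.polylines(im0,[q.reshape(-1,1,2)],cl,c,1,shift=4)
t=np.linspace(0,2*np.pi,60)
def ci(x,y,r,z):return np.c_[x+r*np.cos(t),y+r*np.sin(t),0*t+z]
c=np.array([.5815,-.0297]);d(ci(*c,.086,.19),(255,0,0));d(ci(*c,.108,.19),(255,0,0))
k=c+.124*np.array([np.cos(np.radians(193.7)),np.sin(np.radians(193.7))])
for z in(.208,.248): d(ci(*k,.0115,z),(255,255,0))
for yaw,col in((-5,(0,255,0)),(-8,(0,255,255))):
    y=np.radians(yaw);Ry=np.array([[np.cos(y),-np.sin(y)],[np.sin(y),np.cos(y)]])
    U=lambda p:np.c_[np.array(p)[:,:2]@Ry.T+c,np.array(p)[:,2]+.14]
    b=U([(-.02,.098,.09)])[0];d(ci(b[0],b[1],.0095,b[2]),col)
    d(U([(-.13,0,.044),(-.11,0,.044)]),col,False)
    d(U([(-.08,.098,.062),(0,.098,.062)]),col,False)
cv2.imwrite('pics/ov.png',im0[:,:,::-1])
E
```

```text
0.14 [0.71897047 0.08487322] [ 0.4456012  -0.14411248] 0.3566023115090901
0.152 [0.71378121 0.08302973] [ 0.44831528 -0.13933579] 0.34629263016111667
0.16 [0.7103217  0.08180075] [ 0.45012467 -0.13615133] 0.33941950926246756
```

View pics/ov.png

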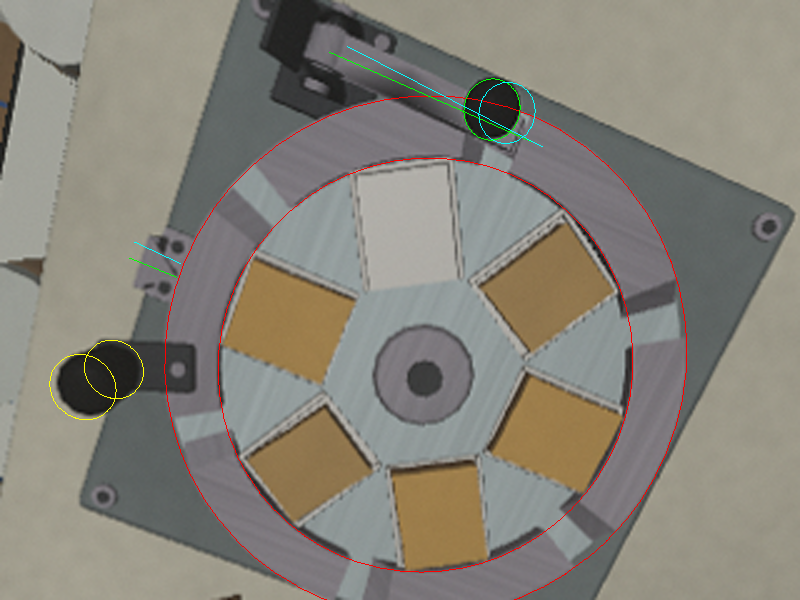

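Emit:
drive_tool --rows '[{"dx": 0.2, "dy": -1, "dz": 0.5, "wx": 0, "wy": 0, "wz": -3, "hand": 40}, {"dx": 0.41, "dy": -1.94, "dz": 1, "wx": 0, "wy": 0, "wz": -6, "hand": 40}, {"dx": 0.41, "dy": -1.94, "dz": 1, "wx": 0, "wy": 0, "wz": -10, "hand": 40}, {"dx": 0.41, "dy": -1.94, "dz": 1, "wx": 0, "wy": 0, "wz": -17.36, "hand": 40}, {"dx": 0.41, "dy": -1.94, "dz": 1.5, "wx": 0, "wy": 0, "wz": -17.36, "hand": 40}, {"dx": 0.41, "dy": -1.94, "dz": 2, "wx": 0, "wy": 0, "wz": -17.36, "hand": 40}, {"dx": 0.41, "dy": -1.94, "dz": 2.34, "wx": 0, "wy": 0, "wz": -17.36, "hand": 40}, {"dx": 0.41, "dy": -1.94, "dz": 2.34, "wx": 0, "wy": 0, "wz": -17.36, "hand": 40}, {"dx": 0.41, "dy": -1.94, "dz": 2.34, "wx": 0, "wy": 0, "wz": -17.36, "hand": 40}, {"dx": 0.41, "dy": -1.94, "dz": 2.34, "wx": 0, "wy": 0, "wz": -17.36, "hand": 40}, {"dx": 0.41, "dy": -1.94, "dz": 2.34, "wx": 0, "wy": 0, "wz": -17.36, "hand": 40}, {"dx": 0.41, "dy": -1.94, "dz": 2.34, "wx": 0, "wy": 0, "wz": -17.36, "hand": 40}, {"dx": 0.41, "dy": -1.94, "dz": 2.34, "wx": 0, "wy": 0, "wz": -17.36, "hand": 40}]'

```text
clock: 5.3
eef_pos: [0.4635, -0.0598, 0.2847]
tool_rot: [-0.117, 0.993, -0.0, 0.0]
ft_force: [0.1, -0.4, -0.1]
grip_width: 0.0399
grasp_force: 0.0
```

```bash
python3 - <<'E'
from fit import *
o=bot.get_obs();M=R.from_quat(o['tool_rot']).as_matrix();print(o['clock'],o['eef_pos'],o['joint_pos'].round(2),o['ft_force'],M.round(3).tolist())
n='wrist';C=cal(n);im=bot.camera(n)
t=np.linspace(0,2*np.pi,60)
def d(P,c,cl=True): cv2.polylines(im,[(proj(C,P)*16).astype(np.int32).reshape(-1,1,2)],cl,c,1,shift=4)
def ci(x,y,r,z):return np.c_[x+r*np.cos(t),y+r*np.sin(t),0*t+z]
d(ci(.582,-.0297,.086,.19),(255,0,0));d(ci(.4627,-.0586,.0115,.248),(255,255,0));d(ci(.4627,-.0586,.0115,.208),(255,255,0))
y=np.radians(-5);b=np.array([.582-.02*np.cos(y)-.098*np.sin(y),-.0297-.02*np.sin(y)+.098*np.cos(y)]);print(b);d(ci(*b,.0095,.23),(0,255,0))
cv2.imwrite('pics/w3.png',im[:,:,::-1])
E
```

```text
5.3 [ 0.46347757 -0.05979983  0.28467667] [-0.13  0.16  0.06  1.48  0.   -0.36] [ 0.12075205 -0.35174209 -0.13678955] [[-0.973, -0.233, 0.0], [-0.233, 0.973, 0.0], [-0.0, -0.0, -1.0]]
[0.57061737 0.0696702 ]
```

View pics/w3.png

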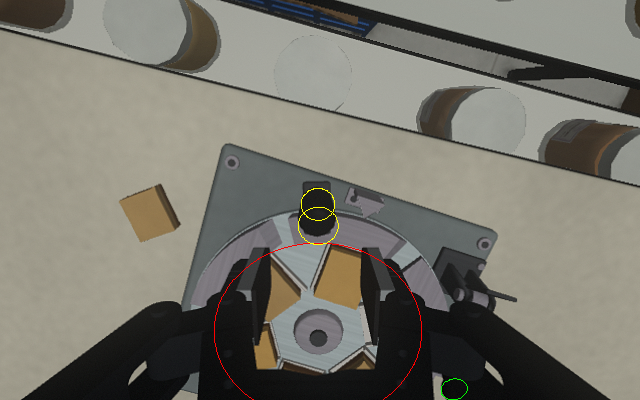

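Emit:
drive_tool --rows '[{"dx": 0, "dy": 0, "dz": 0.4, "wx": 0, "wy": 0, "wz": 0, "hand": 40}, {"dx": 0, "dy": 0, "dz": 0.8, "wx": 0, "wy": 0, "wz": 0, "hand": 40}, {"dx": 0, "dy": 0, "dz": 1.2, "wx": 0, "wy": 0, "wz": 0, "hand": 40}, {"dx": 0, "dy": 0, "dz": 1.2, "wx": 0, "wy": 0, "wz": 0, "hand": 31}, {"dx": 0, "dy": 0, "dz": 1.2, "wx": 0, "wy": 0, "wz": 0, "hand": 31}, {"dx": 0, "dy": 0, "dz": 1.2, "wx": 0, "wy": 0, "wz": 0, "hand": 31}, {"dx": 0, "dy": 0, "dz": 1.2, "wx": 0, "wy": 0, "wz": 0, "hand": 31}]'

```text
clock: 6.05
eef_pos: [0.4643, -0.0599, 0.2258]
tool_rot: [-0.118, 0.993, -0.0, 0.001]
ft_force: [0.2, -0.1, -0.2]
grip_width: 0.0311
grasp_force: 0.0
```

Emit:
drive_tool --rows '[{"dx": 0, "dy": 0.03, "dz": 0, "wx": 0, "wy": 0, "wz": 0, "hand": 31}, {"dx": 0, "dy": 0.05, "dz": 0, "wx": 0, "wy": 0, "wz": 0, "hand": 31}, {"dx": 0, "dy": 0.06, "dz": 0, "wx": 0, "wy": 0, "wz": 0, "hand": 31}, {"dx": 0, "dy": 0.07, "dz": 0, "wx": 0, "wy": 0, "wz": 0, "hand": 31}, {"dx": 0, "dy": 0.07, "dz": 0, "wx": 0, "wy": 0, "wz": 0, "hand": 31}]'

```text
clock: 6.55
eef_pos: [0.4627, -0.0563, 0.2246]
tool_rot: [-0.118, 0.993, 0.0, -0.0]
ft_force: [0.2, 0.0, 0.6]
grip_width: 0.0312
grasp_force: 0.0
```

Emit:
drive_tool --rows '[{"dx": 0, "dy": 0.01, "dz": 0, "wx": 0, "wy": 0, "wz": 0, "hand": 31}, {"dx": 0, "dy": 0.02, "dz": 0, "wx": 0, "wy": 0, "wz": 0, "hand": 31}, {"dx": 0, "dy": 0.02, "dz": 0, "wx": 0, "wy": 0, "wz": 0, "hand": 31}]'

```text
clock: 6.85
eef_pos: [0.4624, -0.0554, 0.2246]
tool_rot: [-0.118, 0.993, 0.0, -0.0]
ft_force: [1.5, -0.6, -0.1]
grip_width: 0.0309
grasp_force: 0.0
```

Emit:
drive_tool --rows '[{"dx": 0, "dy": 0.01, "dz": 0, "wx": 0, "wy": 0, "wz": 0, "hand": 31}, {"dx": 0, "dy": 0.015, "dz": 0, "wx": 0, "wy": 0, "wz": 0, "hand": 31}, {"dx": 0, "dy": 0.015, "dz": 0, "wx": 0, "wy": 0, "wz": 0, "hand": 31}]'

```text
clock: 7.15
eef_pos: [0.4624, -0.055, 0.2246]
tool_rot: [-0.118, 0.993, -0.0, 0.0]
ft_force: [0.8, -1.5, 0.4]
grip_width: 0.0312
grasp_force: 0.7
```

Emit:
drive_tool --rows '[{"dx": 0, "dy": 0.01, "dz": 0, "wx": 0, "wy": 0, "wz": 0, "hand": 31}, {"dx": 0, "dy": 0.02, "dz": 0, "wx": 0, "wy": 0, "wz": 0, "hand": 31}, {"dx": 0, "dy": 0.02, "dz": 0, "wx": 0, "wy": 0, "wz": 0, "hand": 31}]'

```text
clock: 7.45
eef_pos: [0.4623, -0.0549, 0.2246]
tool_rot: [-0.118, 0.993, -0.001, 0.0]
ft_force: [1.8, -4.9, -2.2]
grip_width: 0.0315
grasp_force: 2.7
```

Emit:
drive_tool --rows '[{"dx": 0, "dy": 0.02, "dz": 0, "wx": 0, "wy": 0, "wz": 0, "hand": 31}, {"dx": 0, "dy": 0.04, "dz": 0, "wx": 0, "wy": 0, "wz": 0, "hand": 31}, {"dx": 0, "dy": 0.06, "dz": 0, "wx": 0, "wy": 0, "wz": 0, "hand": 31}, {"dx": 0, "dy": 0.08, "dz": 0, "wx": 0, "wy": 0, "wz": 0, "hand": 31}, {"dx": 0, "dy": 0.1, "dz": 0, "wx": 0, "wy": 0, "wz": 0, "hand": 31}, {"dx": 0, "dy": 0.1, "dz": 0, "wx": 0, "wy": 0, "wz": 0, "hand": 31}]'

```text
clock: 8.05
eef_pos: [0.4615, -0.0523, 0.2246]
tool_rot: [-0.117, 0.993, -0.004, 0.0]
ft_force: [2.4, -11.8, -3.0]
grip_width: 0.0309
grasp_force: 5.8
```

Emit:
drive_tool --rows '[{"dx": 0, "dy": 0.02, "dz": 0, "wx": 0, "wy": 0, "wz": 0, "hand": 31}, {"dx": 0, "dy": 0.04, "dz": 0, "wx": 0, "wy": 0, "wz": 0, "hand": 31}, {"dx": 0, "dy": 0.06, "dz": 0, "wx": 0, "wy": 0, "wz": 0, "hand": 31}, {"dx": 0, "dy": 0.08, "dz": 0, "wx": 0, "wy": 0, "wz": 0, "hand": 31}, {"dx": 0, "dy": 0.1, "dz": 0, "wx": 0, "wy": 0, "wz": 0, "hand": 31}, {"dx": 0, "dy": 0.11, "dz": 0, "wx": 0, "wy": 0, "wz": 0, "hand": 31}, {"dx": 0, "dy": 0.115, "dz": 0, "wx": 0, "wy": 0, "wz": 0, "hand": 31}, {"dx": 0, "dy": 0.115, "dz": 0, "wx": 0, "wy": 0, "wz": 0, "hand": 31}]'

```text
clock: 8.85
eef_pos: [0.4599, -0.0472, 0.2246]
tool_rot: [-0.117, 0.993, -0.004, -0.0]
ft_force: [0.7, -12.7, -1.8]
grip_width: 0.0311
grasp_force: 6.4
```

Emit:
drive_tool --rows '[{"dx": 0, "dy": 0.01, "dz": 0, "wx": 0, "wy": 0, "wz": 0, "hand": 31}, {"dx": 0, "dy": 0.018, "dz": 0, "wx": 0, "wy": 0, "wz": 0, "hand": 31}, {"dx": 0, "dy": 0.018, "dz": 0, "wx": 0, "wy": 0, "wz": 0, "hand": 31}]'

```text
clock: 9.15
eef_pos: [0.4597, -0.0463, 0.2246]
tool_rot: [-0.117, 0.993, -0.004, -0.0]
ft_force: [1.8, -12.6, -2.5]
grip_width: 0.0306
grasp_force: 6.4
```

Emit:
drive_tool --rows '[{"dx": 0, "dy": -0.07, "dz": 0, "wx": 0, "wy": 0, "wz": 0, "hand": 31}, {"dx": 0, "dy": -0.14, "dz": 0, "wx": 0, "wy": 0, "wz": 0, "hand": 35}, {"dx": 0, "dy": -0.14, "dz": 0, "wx": 0, "wy": 0, "wz": 0, "hand": 40}, {"dx": 0, "dy": -0.14, "dz": -0.4, "wx": 0, "wy": 0, "wz": 0, "hand": 40}, {"dx": 0, "dy": -0.14, "dz": -1, "wx": 0, "wy": 0, "wz": 0, "hand": 40}, {"dx": 0, "dy": -0.14, "dz": -1.8, "wx": 0, "wy": 0, "wz": 0, "hand": 45}, {"dx": 0, "dy": -0.14, "dz": -1.8, "wx": 0, "wy": 0, "wz": 0, "hand": 45}]'

```text
clock: 9.85
eef_pos: [0.4634, -0.0488, 0.32]
tool_rot: [-0.119, 0.993, -0.001, 0.005]
ft_force: [-0.1, -0.7, -0.9]
grip_width: 0.0451
grasp_force: 0.0
```

Emit:
drive_tool --rows '[{"dx": -0.7, "dy": 0.45, "dz": 0, "wx": 0, "wy": 0, "wz": 1.5, "hand": 45}, {"dx": -1.4, "dy": 0.9, "dz": 0, "wx": 0, "wy": 0, "wz": 3, "hand": 45}, {"dx": -2.1, "dy": 1.4, "dz": 0, "wx": 0, "wy": 0, "wz": 3.7, "hand": 45}, {"dx": -2.65, "dy": 1.81, "dz": 0, "wx": 0, "wy": 0, "wz": 3.7, "hand": 45}, {"dx": -2.65, "dy": 1.81, "dz": 0.7, "wx": 0, "wy": 0, "wz": 3.7, "hand": 45}, {"dx": -2.65, "dy": 1.81, "dz": 0.7, "wx": 0, "wy": 0, "wz": 3.7, "hand": 45}, {"dx": -2.65, "dy": 1.81, "dz": 0.7, "wx": 0, "wy": 0, "wz": 3.7, "hand": 45}, {"dx": -2.65, "dy": 1.81, "dz": 0.7, "wx": 0, "wy": 0, "wz": 3.7, "hand": 45}]'

```text
clock: 10.65
eef_pos: [0.5688, 0.0696, 0.2814]
tool_rot: [0.043, 0.999, 0.0, 0.001]
ft_force: [0.8, 1.0, -0.2]
grip_width: 0.0452
grasp_force: 0.0
```

```bash
python3 - <<'E'
from fit import *
o=bot.get_obs();M=R.from_quat(o['tool_rot']).as_matrix();print(o['clock'],o['eef_pos'],o['joint_pos'].round(2),o['ft_force'],M.round(3).tolist())
print(((np.array([.5706,.0697,.223])-o['eef_pos'])@M/.05).round(3))
C=cal('wrist');im=bot.camera('wrist')
t=np.linspace(0,2*np.pi,60)
def d(P,c,cl=True): cv2.polylines(im,[(proj(C,P)*16).astype(np.int32).reshape(-1,1,2)],cl,c,1,shift=4)
def ci(x,y,r,z):return np.c_[x+r*np.cos(t),y+r*np.sin(t),0*t+z]
d(ci(.5706,.0697,.0095,.23),(0,255,0))
a=np.radians(193.7-3.9);d(ci(.582+.124*np.cos(a),-.0297+.124*np.sin(a),.0115,.244),(255,255,0));d(ci(.582,-.0297,.086,.19),(255,0,0))
cv2.imwrite('pics/w4.png',im[:,:,::-1])
E
```

```text
10.65 [0.56880286 0.06955411 0.28138159] [0.12 0.37 0.34 1.54 0.   0.21] [ 0.83551304  0.98234472 -0.23998987] [[-0.996, 0.086, 0.002], [0.086, 0.996, 0.0], [-0.002, 0.001, -1.0]]
[-0.033  0.005  1.168]
```

View pics/w4.png

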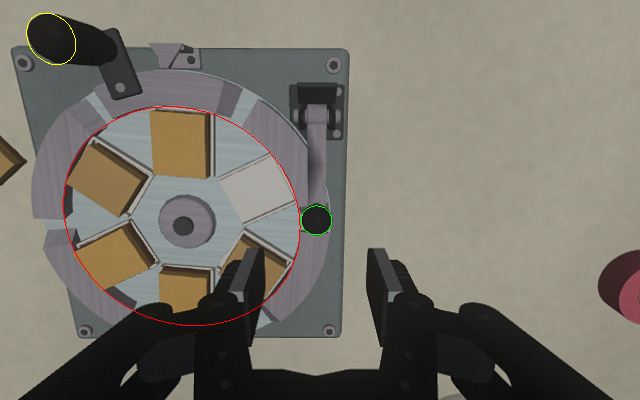

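Emit:
drive_tool --rows '[{"dx": -0.03, "dy": 0, "dz": 0.4, "wx": 0, "wy": 0, "wz": 0, "hand": 42}, {"dx": -0.03, "dy": 0, "dz": 0.8, "wx": 0, "wy": 0, "wz": 0, "hand": 40}, {"dx": -0.03, "dy": 0, "dz": 1.15, "wx": 0, "wy": 0, "wz": 0, "hand": 36}, {"dx": -0.03, "dy": 0, "dz": 1.15, "wx": 0, "wy": 0, "wz": 0, "hand": 30}, {"dx": -0.03, "dy": 0, "dz": 1.15, "wx": 0, "wy": 0, "wz": 0, "hand": 24}, {"dx": -0.03, "dy": 0, "dz": 1.15, "wx": 0, "wy": 0, "wz": 0, "hand": 16}, {"dx": -0.03, "dy": 0, "dz": 1.15, "wx": 0, "wy": 0, "wz": 0, "hand": 16}, {"dx": -0.03, "dy": 0, "dz": 1.15, "wx": 0, "wy": 0, "wz": 0, "hand": 16}, {"dx": -0.03, "dy": 0, "dz": 1.15, "wx": 0, "wy": 0, "wz": 0, "hand": 16}]'

```text
clock: 11.6
eef_pos: [0.571, 0.0699, 0.2237]
tool_rot: [0.043, 0.999, 0.0, 0.002]
ft_force: [0.1, 0.4, 5.4]
grip_width: 0.0161
grasp_force: 7.0
```

```bash
python3 - <<'E'
from h import *
o=bot.get_obs();M=R.from_quat(o['tool_rot']).as_matrix();print(o['eef_pos'],o['ft_force'],o['grip_width'],o['grasp_force'],M.round(3).tolist())
# arc in unit frame xz: pivot (-.08,.062), ball (60,28)
y=np.radians(-5);ux=np.array([np.cos(y),np.sin(y),0])
a0=np.arctan2(28,60);r=.0662
for q in np.r_[np.arange(.1,2.0,.1)]:
    dxu=r*(np.cos(a0+q)-np.cos(a0));dz=r*(np.sin(a0+q)-np.sin(a0))
    print(round(q,2),((ux*dxu+[0,0,dz])@M/.05).round(2))
E
```

```text
[0.57102144 0.06991439 0.22373246] [0.14635001 0.43338306 5.40067027] 0.016100850553065007 6.975225582718849 [[-0.996, 0.086, 0.003], [0.086, 0.996, 0.0], [-0.003, 0.001, -1.0]]
0.1 [ 0.06  0.   -0.12]
0.2 [ 0.13  0.   -0.23]
0.3 [ 0.22  0.   -0.33]
0.4 [ 0.31  0.   -0.42]
0.5 [ 0.41  0.   -0.51]
0.6 [ 0.52  0.   -0.58]
0.7 [ 0.64  0.   -0.64]
0.8 [ 0.76  0.   -0.69]
0.9 [ 0.89  0.   -0.73]
1.0 [ 1.02  0.   -0.76]
1.1 [ 1.15  0.   -0.77]
1.2 [ 1.28  0.   -0.77]
1.3 [ 1.42  0.   -0.75]
1.4 [ 1.55  0.   -0.72]
1.5 [ 1.67  0.   -0.68]
1.6 [ 1.79  0.   -0.63]
1.7 [ 1.91  0.   -0.56]
1.8 [ 2.02  0.   -0.49]
1.9 [ 2.12  0.   -0.4 ]
```

Emit:
drive_tool --rows '[{"dx": 0, "dy": 0, "dz": -0.01, "wx": 0, "wy": 0, "wz": 0, "hand": 12}, {"dx": 0, "dy": 0, "dz": -0.02, "wx": 0, "wy": 0, "wz": 0, "hand": 10}, {"dx": 0, "dy": 0, "dz": -0.02, "wx": 0, "wy": 0, "wz": 0, "hand": 10}, {"dx": 0, "dy": 0, "dz": -0.02, "wx": 0, "wy": 0, "wz": 0, "hand": 10}]'

```text
clock: 12.0
eef_pos: [0.571, 0.0699, 0.2241]
tool_rot: [0.043, 0.999, 0.0, 0.001]
ft_force: [1.2, 1.6, 6.3]
grip_width: 0.0109
grasp_force: 52.8
```

```bash
python3 - <<'E'
from h import *
a=bot.camera('wrist')[180:380,220:420];b=bot.camera('side')[165:265,260:360];c=bot.camera('scene')[150:250,250:350]
f=lambda i,s:cv2.resize(i,(400,400),interpolation=2)
C=cal('wrist');print(proj(C,[[.5706,.0697,.23]])-[220,180])
cv2.imwrite('pics/g.png',np.hstack([f(a,1),f(b,1)])[:,:,::-1])
E
```

```text
[[95.22127981 79.8929241 ]]
```

View pics/g.png

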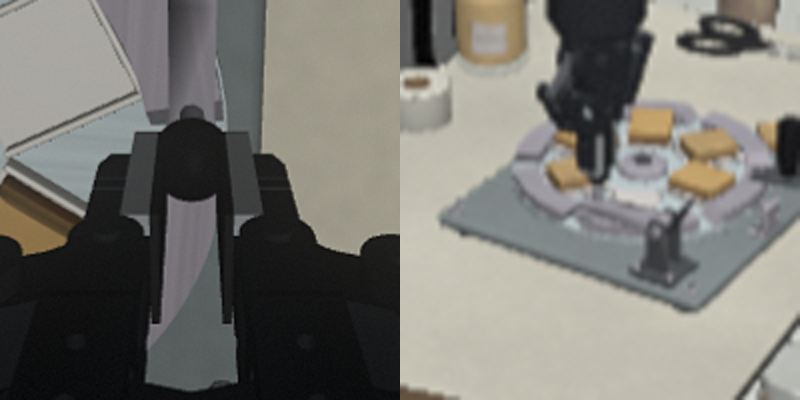

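Emit:
drive_tool --rows '[{"dx": 0.01, "dy": 0, "dz": -0.03, "wx": 0, "wy": 0, "wz": 0, "hand": 10}, {"dx": 0.03, "dy": 0, "dz": -0.06, "wx": 0, "wy": 0, "wz": 0, "hand": 10}, {"dx": 0.05, "dy": 0, "dz": -0.09, "wx": 0, "wy": 0, "wz": 0, "hand": 10}, {"dx": 0.06, "dy": 0, "dz": -0.12, "wx": 0, "wy": 0, "wz": 0, "hand": 10}, {"dx": 0.06, "dy": 0, "dz": -0.12, "wx": 0, "wy": 0, "wz": 0, "hand": 10}]'

```text
clock: 12.65
eef_pos: [0.5678, 0.0702, 0.2293]
tool_rot: [0.043, 0.999, 0.0, 0.001]
ft_force: [4.7, 2.4, 2.0]
grip_width: 0.0113
grasp_force: 51.2
```

Emit:
drive_tool --rows '[{"dx": 0.07, "dy": 0, "dz": -0.11, "wx": 0, "wy": 0, "wz": 0, "hand": 10}, {"dx": 0.16, "dy": 0, "dz": -0.21, "wx": 0, "wy": 0, "wz": 0, "hand": 10}, {"dx": 0.25, "dy": 0, "dz": -0.3, "wx": 0, "wy": 0, "wz": 0, "hand": 10}, {"dx": 0.35, "dy": 0, "dz": -0.39, "wx": 0, "wy": 0, "wz": 0, "hand": 10}, {"dx": 0.46, "dy": 0, "dz": -0.46, "wx": 0, "wy": 0, "wz": 0, "hand": 10}, {"dx": 0.46, "dy": 0, "dz": -0.46, "wx": 0, "wy": 0, "wz": 0, "hand": 10}]'

```text
clock: 13.25
eef_pos: [0.5432, 0.0719, 0.2526]
tool_rot: [0.043, 0.999, -0.0, -0.0]
ft_force: [-0.3, -0.9, -0.7]
grip_width: 0.0103
grasp_force: 0.0
```

```bash
python3 - <<'E'
from h import *
C=cal('wrist');o=bot.get_obs();M=R.from_quat(o['tool_rot']).as_matrix()
for n,p in dict(tipL=(.011,-.0055,.011),tipR=(.011,.0055,.011),tipLb=(-.011,-.0055,.011),tipRb=(-.011,.0055,.011),gL=(.011,-.0055,-.008),gR=(.011,.0055,-.008),uL=(.011,-.0055,-.03),tcp=(0,0,0),gp=(0,0,-.008)).items():
    print(n,((proj(C,o['eef_pos']+M@np.array(p))-[220,180])*2).round(0))
a=bot.camera('wrist');cv2.imwrite('pics/h1.png',a[:,:,::-1])
print(bot.get_obs()['clock'],[ (r['score'],r['extent']) for r in bot.look_for('wrist','ball')])
print([ (r['score'],r['extent']) for r in bot.look_for('wrist','pawl_arm')])
st,ce,m=0,0,0
for t in('side','scene'):
  bot.camera(t);print(t,[(r['score'],r['extent']) for r in bot.look_for(t,'pawl_arm')])
E
```

```text
tipL [[169.  90.]]
tipR [[214.  90.]]
tipLb [[170. 169.]]
tipRb [[213. 169.]]
gL [[167. 121.]]
gR [[216. 121.]]
uL [[163. 167.]]
tcp [[191. 150.]]
gp [[192. 165.]]
13.3 [(0.27, [317.4, 236.7, 26.9, 124.9])]
[(0.93, [315.1, 238.4, 25.9, 122.8])]
side [(0.68, [312.4, 216.4, 20.2, 15.0])]
scene [(0.5, [296.0, 202.8, 16.6, 14.7])]
```

```bash
python3 - <<'E'
from h import *
print(bot.tip_extent)
C=cal('wrist');o=bot.get_obs();M=R.from_quat(o['tool_rot']).as_matrix()
a=bot.camera('wrist');b=bot.camera('scene')[150:250,250:350];s=bot.camera('side')[165:265,260:360]
im=cv2.resize(a[160:400,200:440],(600,600),interpolation=2)
for p,c in (((0,0,.011),(255,0,0)),((0,0,-.008),(0,255,0)),((.011,0,.011),(255,255,0)),((-.011,0,.011),(0,255,255))):
    q=(proj(C,o['eef_pos']+M@np.array(p))[0]-[200,160])*2.5; cv2.circle(im,tuple(q.astype(int)),4,c,-1)
r=np.vstack([cv2.resize(b,(200,300)[:1]*2),cv2.resize(s,(200,200)),np.zeros((200,200,3),np.uint8)])
cv2.imwrite('pics/h2.png',np.hstack([im,r])[:,:,::-1])
E
```

```text
0.011
```

View pics/h2.png

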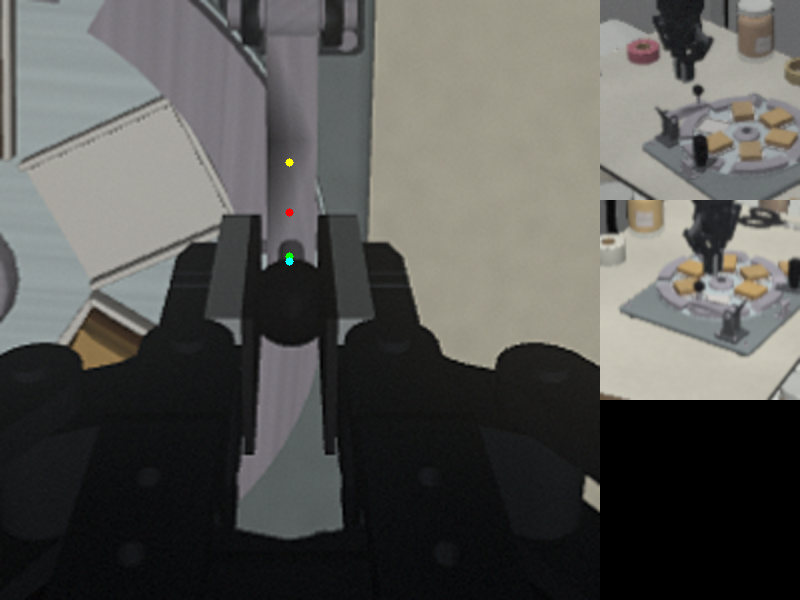

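Emit:
drive_tool --rows '[{"dx": -0.2, "dy": 0, "dz": -0.1, "wx": 0, "wy": 0, "wz": 0, "hand": 36}, {"dx": -0.4, "dy": 0, "dz": -0.1, "wx": 0, "wy": 0, "wz": 0, "hand": 36}, {"dx": -0.55, "dy": 0, "dz": -0.1, "wx": 0, "wy": 0, "wz": 0, "hand": 36}, {"dx": -0.55, "dy": 0, "dz": -0.1, "wx": 0, "wy": 0, "wz": 0, "hand": 36}, {"dx": -0.55, "dy": 0, "dz": 0.2, "wx": 0, "wy": 0, "wz": 0, "hand": 36}, {"dx": -0.55, "dy": 0, "dz": 0.5, "wx": 0, "wy": 0, "wz": 0, "hand": 36}, {"dx": -0.55, "dy": 0, "dz": 0.7, "wx": 0, "wy": 0, "wz": 0, "hand": 36}, {"dx": -0.55, "dy": 0, "dz": 0.87, "wx": 0, "wy": 0, "wz": 0, "hand": 36}, {"dx": -0.55, "dy": 0, "dz": 0.87, "wx": 0, "wy": 0, "wz": 0, "hand": 36}, {"dx": -0.55, "dy": 0, "dz": 0.87, "wx": 0, "wy": 0, "wz": 0, "hand": 36}]'

```text
clock: 14.75
eef_pos: [0.5715, 0.0696, 0.2088]
tool_rot: [0.043, 0.999, 0.0, 0.0]
ft_force: [-0.4, -0.2, -0.0]
grip_width: 0.0357
grasp_force: 0.0
```

Clear so far; close gently on the ball.

Emit:
drive_tool --rows '[{"dx": 0, "dy": 0, "dz": 0, "wx": 0, "wy": 0, "wz": 0, "hand": 28}, {"dx": 0, "dy": 0, "dz": 0, "wx": 0, "wy": 0, "wz": 0, "hand": 23}, {"dx": 0, "dy": 0, "dz": 0, "wx": 0, "wy": 0, "wz": 0, "hand": 20}, {"dx": 0, "dy": 0, "dz": 0, "wx": 0, "wy": 0, "wz": 0, "hand": 17}, {"dx": 0, "dy": 0, "dz": 0, "wx": 0, "wy": 0, "wz": 0, "hand": 15}, {"dx": 0, "dy": 0, "dz": 0, "wx": 0, "wy": 0, "wz": 0, "hand": 15}]'

```text
clock: 15.35
eef_pos: [0.5719, 0.0699, 0.2092]
tool_rot: [0.043, 0.999, 0.0, 0.001]
ft_force: [0.2, 1.3, 3.1]
grip_width: 0.0155
grasp_force: 43.6
```

Emit:
drive_tool --rows '[{"dx": 0.01, "dy": 0, "dz": -0.03, "wx": 0, "wy": 0, "wz": 0, "hand": 12}, {"dx": 0.03, "dy": 0, "dz": -0.06, "wx": 0, "wy": 0, "wz": 0, "hand": 12}, {"dx": 0.05, "dy": 0, "dz": -0.09, "wx": 0, "wy": 0, "wz": 0, "hand": 12}, {"dx": 0.06, "dy": 0, "dz": -0.12, "wx": 0, "wy": 0, "wz": 0, "hand": 12}, {"dx": 0.06, "dy": 0, "dz": -0.12, "wx": 0, "wy": 0, "wz": 0, "hand": 12}]'

```text
clock: 15.85
eef_pos: [0.5689, 0.0701, 0.2148]
tool_rot: [0.043, 0.999, 0.0, 0.0]
ft_force: [3.5, 2.2, -1.0]
grip_width: 0.015
grasp_force: 58.5
```

Emit:
drive_tool --rows '[{"dx": 0.07, "dy": 0, "dz": -0.11, "wx": 0, "wy": 0, "wz": 0, "hand": 12}, {"dx": 0.16, "dy": 0, "dz": -0.21, "wx": 0, "wy": 0, "wz": 0, "hand": 12}, {"dx": 0.25, "dy": 0, "dz": -0.3, "wx": 0, "wy": 0, "wz": 0, "hand": 12}, {"dx": 0.35, "dy": 0, "dz": -0.39, "wx": 0, "wy": 0, "wz": 0, "hand": 12}, {"dx": 0.46, "dy": 0, "dz": -0.46, "wx": 0, "wy": 0, "wz": 0, "hand": 12}, {"dx": 0.46, "dy": 0, "dz": -0.46, "wx": 0, "wy": 0, "wz": 0, "hand": 12}]'

```text
clock: 16.45
eef_pos: [0.5411, 0.0724, 0.236]
tool_rot: [0.042, 0.999, 0.0, -0.005]
ft_force: [-5.8, 2.2, -9.0]
grip_width: 0.0134
grasp_force: 73.2
```

Emit:
drive_tool --rows '[{"dx": 0.03, "dy": 0, "dz": 0.03, "wx": 0, "wy": 0, "wz": 0, "hand": 12}, {"dx": 0.13, "dy": 0, "dz": -0.01, "wx": 0, "wy": 0, "wz": 0, "hand": 12}, {"dx": 0.26, "dy": 0, "dz": -0.06, "wx": 0, "wy": 0, "wz": 0, "hand": 12}, {"dx": 0.39, "dy": 0, "dz": -0.09, "wx": 0, "wy": 0, "wz": 0, "hand": 12}, {"dx": 0.39, "dy": 0, "dz": -0.09, "wx": 0, "wy": 0, "wz": 0, "hand": 12}]'

```text
clock: 16.95
eef_pos: [0.5264, 0.0727, 0.2439]
tool_rot: [0.043, 0.999, -0.001, 0.002]
ft_force: [0.7, -0.6, -0.1]
grip_width: 0.0118
grasp_force: 0.0
```

Emit:
drive_tool --rows '[{"dx": 0, "dy": 0, "dz": -0.1, "wx": 0, "wy": 0, "wz": 0, "hand": 30}, {"dx": 0, "dy": 0, "dz": -0.4, "wx": 0, "wy": 0, "wz": 0, "hand": 45}, {"dx": 0, "dy": 0, "dz": -0.75, "wx": 0, "wy": 0, "wz": 0, "hand": 45}, {"dx": -0.4, "dy": 0.01, "dz": -0.75, "wx": 0, "wy": 0, "wz": 0, "hand": 45}, {"dx": -0.85, "dy": 0.01, "dz": -0.75, "wx": 0, "wy": 0, "wz": 0, "hand": 45}, {"dx": -0.85, "dy": 0.01, "dz": -0.75, "wx": 0, "wy": 0, "wz": 0, "hand": 45}, {"dx": -0.85, "dy": 0.01, "dz": -0.75, "wx": 0, "wy": 0, "wz": 0, "hand": 45}]'

```text
clock: 17.65
eef_pos: [0.5689, 0.0699, 0.2798]
tool_rot: [0.043, 0.999, -0.0, 0.0]
ft_force: [-0.0, 0.4, 0.1]
grip_width: 0.0451
grasp_force: 0.0
```

```bash
python3 - <<'E'
from fit import *
o=bot.get_obs();print(o['clock'],o['eef_pos'],o['tool_rot'].round(4),o['ft_force'].round(2))
C=cal('wrist');im=bot.camera('wrist');cv2.imwrite('pics/w5.png',im[:,:,::-1])
w4=cv2.imread('pics/w4.png')[:,:,::-1].copy()
for n,i in(('w4',w4),('now',im)):
    st,ce,m=blob(i,(296,195,340,245));print(n,'ball',st,ce)
    st,ce,m=blob(i,(20,5,118,75));print(n,'knob',st,ce)
print(proj(C,[[.5706,.0697,.23]]))
g=lambda i,b:np.float32(cv2.cvtColor(i,6+1)[b[1]:b[3],b[0]:b[2]])
for n,b in dict(plate=(255,50,350,110),nests=(80,110,290,245),knob=(20,10,150,100),pawl=(295,100,340,190)).items(): print(n,cv2.phaseCorrelate(g(w4,b),g(im,b)))
print([(r['score'],r['extent']) for r in bot.look_for('wrist','pawl_arm')])
E
```

```text
17.65 [0.56885612 0.06992107 0.2797973 ] [ 4.330e-02  9.991e-01 -2.000e-04  1.000e-04] [-0.01  0.38  0.14]
w4 ball [302 204  29  30 671] [316.05216095 219.4366617 ]
w4 knob [  27   14   91   54 3348] [70.52897252 41.15860215]
now ball [301 205  30  31 727] [315.6698762  220.12654746]
now knob [  25   14   92   53 3468] [68.31257209 41.00634371]
[[315.5412086  221.09149474]]
plate ((-0.24135117765223413, 0.36734105184774535), 1.0204812553193834)
nests ((-1.159667344493002, 1.2721938628288), 0.9755128884021147)
knob ((-1.6057656101056068, -0.1482588932460729), 0.8469650044853305)
pawl ((0.17228530510253748, 0.451295401526302), 0.9707634071067528)
[(0.84, [314.0, 181.8, 28.4, 109.7])]
```

```bash
python3 - <<'E'
from fit import *
C=cal('wrist')
w4=cv2.imread('pics/w4.png')[:,:,::-1].copy();im=cv2.imread('pics/w5.png')[:,:,::-1].copy()
g=lambda i:cv2.cvtColor(i,7)
bad=((w4[...,0]>200)&(w4[...,1]<60))
m=np.zeros((400,640),np.uint8);cv2.circle(m,(185,215),105,255,-1);m[255:]=0;m[cv2.dilate(bad.astype(np.uint8),np.ones((5,5)))>0]=0;m[185:,290:]=0
mp=np.zeros_like(m);mp[50:345,335:352]=255;mp[50:70,210:352]=255;mp[50:135,290:345]=255
def aff(mask):
    p=cv2.goodFeaturesToTrack(g(w4),80,.01,6,mask=mask);q,s,e=cv2.calcOpticalFlowPyrLK(g(w4),g(im),p,None,winSize=(15,15));k=s[:,0]>0
    return p[k,0],q[k,0]
for n,mask,z in(('dial',m,.185),('plate',mp,.15)):
    p,q=aff(mask); P=np.array([atz(C,u,z)[:2] for u in p],np.float32);Q=np.array([atz(C,u,z)[:2] for u in q],np.float32)
    A,inl=cv2.estimateAffinePartial2D(P*1000,Q*1000,ransacReprojThreshold=.4)
    print(n,len(p),int(inl.sum()),'rot rad',np.arctan2(A[1,0],A[0,0]),'scale',np.hypot(A[0,0],A[1,0]))
E
```

```text
dial 80 48 rot rad -0.0005118063945944774 scale 1.0050460199499418
plate 60 39 rot rad 0.0006930647624264689 scale 1.0070095575578133
```

Emit:
drive_tool --rows '[{"dx": -0.03, "dy": 0, "dz": 0.5, "wx": 0, "wy": 0, "wz": 0, "hand": 36}, {"dx": -0.03, "dy": 0, "dz": 1.0, "wx": 0, "wy": 0, "wz": 0, "hand": 36}, {"dx": -0.03, "dy": 0, "dz": 1.41, "wx": 0, "wy": 0, "wz": 0, "hand": 30}, {"dx": -0.03, "dy": 0, "dz": 1.41, "wx": 0, "wy": 0, "wz": 0, "hand": 25}, {"dx": -0.03, "dy": 0, "dz": 1.41, "wx": 0, "wy": 0, "wz": 0, "hand": 21}, {"dx": -0.03, "dy": 0, "dz": 1.41, "wx": 0, "wy": 0, "wz": 0, "hand": 18}, {"dx": -0.03, "dy": 0, "dz": 1.41, "wx": 0, "wy": 0, "wz": 0, "hand": 18}, {"dx": -0.03, "dy": 0, "dz": 1.41, "wx": 0, "wy": 0, "wz": 0, "hand": 18}]'

```text
clock: 18.55
eef_pos: [0.5701, 0.0701, 0.2101]
tool_rot: [0.043, 0.999, -0.0, 0.0]
ft_force: [-1.8, -1.1, 1.6]
grip_width: 0.0181
grasp_force: 5.4
```

Emit:
drive_tool --rows '[{"dx": 0.02, "dy": 0, "dz": -0.06, "wx": 0, "wy": 0, "wz": 0, "hand": 17.3}, {"dx": 0.06, "dy": 0, "dz": -0.12, "wx": 0, "wy": 0, "wz": 0, "hand": 17.3}, {"dx": 0.09, "dy": 0, "dz": -0.18, "wx": 0, "wy": 0, "wz": 0, "hand": 17.3}, {"dx": 0.13, "dy": 0, "dz": -0.23, "wx": 0, "wy": 0, "wz": 0, "hand": 17.3}, {"dx": 0.17, "dy": 0, "dz": -0.28, "wx": 0, "wy": 0, "wz": 0, "hand": 17.3}, {"dx": 0.22, "dy": 0, "dz": -0.33, "wx": 0, "wy": 0, "wz": 0, "hand": 17.3}, {"dx": 0.22, "dy": 0, "dz": -0.33, "wx": 0, "wy": 0, "wz": 0, "hand": 17.3}]'

```text
clock: 19.25
eef_pos: [0.5592, 0.0711, 0.2263]
tool_rot: [0.043, 0.999, -0.0, 0.001]
ft_force: [1.8, -1.8, -1.2]
grip_width: 0.0175
grasp_force: 12.3
```

```bash
python3 - <<'E'
from fit import *
o=bot.get_obs();C=cal('wrist');im=bot.camera('wrist');cv2.imwrite('pics/w6.png',im[:,:,::-1]);p=proj(C,[o['eef_pos']+[0,0,.02],[.5706,.0697,.23]]);print('ball if held',p[0],'if down',p[1])
g=cv2.medianBlur(cv2.cvtColor(im,7),3);print(o['ft_force'])
c=cv2.HoughCircles(g,3,1,10,param1=80,param2=12,minRadius=12,maxRadius=22)
print(c[0][:8] if c is not None else None)
print([(r['score'],np.round(r['extent'])) for t in('ball','pawl_arm') for r in bot.look_for('wrist',t)])
E
```

```text
ball if held [315.78998284 276.10978282] if down [314.84842272 280.33995298]
[ 1.75152262 -1.81569927 -1.15727889]
[[ 88.5 216.5  21.4]
 [315.5 278.5  21.4]
 [150.5 272.5  14.6]
 [ 35.5 190.5  21.4]
 [152.5  69.5  18.1]
 [252.5 211.5  20.3]
 [105.5 259.5  21.4]
 [ 83.5 284.5  17. ]]
[(0.77, array([317., 229.,  40., 151.])), (0.65, array([314., 227.,  42., 152.]))]
```

Emit:
drive_tool --rows '[{"dx": 0.04, "dy": 0, "dz": -0.05, "wx": 0, "wy": 0, "wz": 0, "hand": 17.3}, {"dx": 0.09, "dy": 0, "dz": -0.09, "wx": 0, "wy": 0, "wz": 0, "hand": 17.3}, {"dx": 0.14, "dy": 0, "dz": -0.14, "wx": 0, "wy": 0, "wz": 0, "hand": 17.3}, {"dx": 0.19, "dy": 0, "dz": -0.18, "wx": 0, "wy": 0, "wz": 0, "hand": 17.3}, {"dx": 0.25, "dy": 0, "dz": -0.21, "wx": 0, "wy": 0, "wz": 0, "hand": 17.3}, {"dx": 0.3, "dy": 0, "dz": -0.25, "wx": 0, "wy": 0, "wz": 0, "hand": 17.3}, {"dx": 0.3, "dy": 0, "dz": -0.25, "wx": 0, "wy": 0, "wz": 0, "hand": 17.3}]'

```text
clock: 20.1
eef_pos: [0.5436, 0.0725, 0.2384]
tool_rot: [0.043, 0.999, 0.0, -0.0]
ft_force: [0.8, -2.2, -0.2]
grip_width: 0.0178
grasp_force: 12.3
```

Emit:
drive_tool --rows '[{"dx": 0.06, "dy": 0, "dz": -0.03, "wx": 0, "wy": 0, "wz": 0, "hand": 17.3}, {"dx": 0.12, "dy": 0, "dz": -0.06, "wx": 0, "wy": 0, "wz": 0, "hand": 17.3}, {"dx": 0.18, "dy": 0, "dz": -0.09, "wx": 0, "wy": 0, "wz": 0, "hand": 17.3}, {"dx": 0.24, "dy": 0, "dz": -0.11, "wx": 0, "wy": 0, "wz": 0, "hand": 17.3}, {"dx": 0.31, "dy": 0, "dz": -0.13, "wx": 0, "wy": 0, "wz": 0, "hand": 17.3}, {"dx": 0.37, "dy": 0, "dz": -0.15, "wx": 0, "wy": 0, "wz": 0, "hand": 17.3}, {"dx": 0.5, "dy": 0, "dz": -0.18, "wx": 0, "wy": 0, "wz": 0, "hand": 17.3}, {"dx": 0.63, "dy": 0, "dz": -0.19, "wx": 0, "wy": 0, "wz": 0, "hand": 17.3}, {"dx": 0.63, "dy": 0, "dz": -0.19, "wx": 0, "wy": 0, "wz": 0, "hand": 17.3}]'

```text
clock: 21.0
eef_pos: [0.5116, 0.0753, 0.2478]
tool_rot: [0.043, 0.999, 0.0, -0.0]
ft_force: [0.9, -0.7, -0.4]
grip_width: 0.0175
grasp_force: 12.4
```

Emit:
drive_tool --rows '[{"dx": 0.07, "dy": 0, "dz": 0, "wx": 0, "wy": 0, "wz": 0, "hand": 17.3}, {"dx": 0.13, "dy": 0, "dz": 0, "wx": 0, "wy": 0, "wz": 0, "hand": 17.3}, {"dx": 0.27, "dy": 0, "dz": 0.02, "wx": 0, "wy": 0, "wz": 0, "hand": 17.3}, {"dx": 0.4, "dy": 0, "dz": 0.05, "wx": 0, "wy": 0, "wz": 0, "hand": 17.3}, {"dx": 0.52, "dy": 0, "dz": 0.09, "wx": 0, "wy": 0, "wz": 0, "hand": 17.3}, {"dx": 0.64, "dy": 0, "dz": 0.14, "wx": 0, "wy": 0, "wz": 0, "hand": 17.3}, {"dx": 0.76, "dy": 0, "dz": 0.21, "wx": 0, "wy": 0, "wz": 0, "hand": 17.3}, {"dx": 0.87, "dy": 0, "dz": 0.28, "wx": 0, "wy": 0, "wz": 0, "hand": 17.3}, {"dx": 0.94, "dy": 0, "dz": 0.33, "wx": 0, "wy": 0, "wz": 0, "hand": 17.3}, {"dx": 0.94, "dy": 0, "dz": 0.33, "wx": 0, "wy": 0, "wz": 0, "hand": 17.3}]'

```text
clock: 22.0
eef_pos: [0.4648, 0.0794, 0.2303]
tool_rot: [0.043, 0.999, 0.0, -0.001]
ft_force: [-1.6, 1.5, 2.7]
grip_width: 0.017
grasp_force: 12.9
```

Emit:
drive_tool --rows '[{"dx": 0, "dy": 0, "dz": 0, "wx": 0, "wy": 0, "wz": 0, "hand": 30}, {"dx": 0, "dy": 0, "dz": 0, "wx": 0, "wy": 0, "wz": 0, "hand": 40}, {"dx": 0, "dy": 0, "dz": 0, "wx": 0, "wy": 0, "wz": 0, "hand": 40}, {"dx": 0, "dy": 0, "dz": -0.5, "wx": 0, "wy": 0, "wz": 0, "hand": 40}, {"dx": 0, "dy": 0, "dz": -1.2, "wx": 0, "wy": 0, "wz": 0, "hand": 40}, {"dx": 0, "dy": 0, "dz": -1.6, "wx": 0, "wy": 0, "wz": 0, "hand": 40}, {"dx": 0, "dy": -0.7, "dz": -1.6, "wx": 0, "wy": 0, "wz": -1, "hand": 40}, {"dx": -0.06, "dy": -1.4, "dz": -1.6, "wx": 0, "wy": 0, "wz": -2, "hand": 40}, {"dx": -0.12, "dy": -2.1, "dz": -1.6, "wx": 0, "wy": 0, "wz": -2.96, "hand": 40}, {"dx": -0.12, "dy": -2.6, "dz": -1.4, "wx": 0, "wy": 0, "wz": -2.96, "hand": 40}, {"dx": -0.12, "dy": -2.6, "dz": -1.2, "wx": 0, "wy": 0, "wz": -2.96, "hand": 40}, {"dx": -0.12, "dy": -2.6, "dz": -1.2, "wx": 0, "wy": 0, "wz": -2.96, "hand": 40}]'

```text
clock: 23.2
eef_pos: [0.46, -0.0511, 0.2896]
tool_rot: [-0.085, 0.996, 0.0, -0.001]
ft_force: [-0.6, 0.2, 0.0]
grip_width: 0.0401
grasp_force: 0.0
```

```bash
python3 - <<'E'
from fit import *
o=bot.get_obs();M=R.from_quat(o['tool_rot']).as_matrix();print(o['eef_pos'],o['ft_force'].round(1),M.round(3).tolist(),o['joint_pos'].round(2))
C=cal('wrist');im=bot.camera('wrist');cv2.imwrite('pics/w7.png',im[:,:,::-1])
k=np.array([.4598,-.0508,.24]);u=proj(C,[k,[.4598,-.0508,.208]]);print('knob proj',u)
x,y=u[0].astype(int);box=(x-45,y-50,x+45,y+40);print(blob(im,box)[:2],knobfit(im,C,k,box))
# pawl thrown: expected ball position q=2.0
a=np.radians(-5);ux=np.array([np.cos(a),np.sin(a),0]);uy=np.array([-np.sin(a),np.cos(a),0]);c=np.array([.582,-.0297,.14])
th=np.arctan2(28,60)+2.0
B=c+ux*(-.08+.0662*np.cos(th))+uy*.098+[0,0,.062+.0662*np.sin(th)];print('ball exp',B)
for n in('wrist','scene','side'):
    Cn=cal(n);
    if n!='wrist': im=bot.camera(n)
    u=proj(Cn,[B])[0];print(n,u,[im[int(u[1])+j,int(u[0])+i].tolist() if 0<=u[0]+i<639 and 0<=u[1]+j<399 else None for i,j in((0,0),(1,0),(0,1))],[(round(r['score'],2),np.round(r['extent'])) for r in bot.look_for(n,'pawl_arm')[:2]])
E
```

```text
[ 0.45997947 -0.05112544  0.28956922] [-0.6  0.2  0. ] [[-0.985, -0.17, -0.003], [-0.17, 0.985, 0.001], [0.003, 0.001, -1.0]] [-0.11  0.15  0.07  1.49  0.   -0.28]
knob proj [[315.96478568 218.63240841]
 [315.82289456 202.75288342]]
(array([ 297,  187,   38,   49, 1380]), array([315.34782609, 211.68115942])) (np.float64(-0.7796610169491526), np.float64(0.4568), np.float64(-0.051799999999999985))
ball exp [0.46061739 0.07929395 0.2448981 ]
wrist [523.55016883 255.53526626] [[35, 35, 31], [36, 35, 32], [35, 34, 32]] [(0.79, array([503., 296.,  91., 111.]))]
scene [271.14832318 202.30059926] [[27, 29, 31], [27, 24, 30], [28, 24, 25]] [(0.56, array([279., 201.,  17.,  21.])), (0.24, array([324., 220.,  65.,  44.]))]
side [340.11632646 213.05658017] [[38, 37, 40], [30, 29, 31], [28, 30, 30]] [(0.52, array([333., 213.,  22.,  22.]))]
```

Emit:
drive_tool --rows '[{"dx": 0.05, "dy": 0, "dz": 0.5, "wx": 0, "wy": 0, "wz": 0, "hand": 40}, {"dx": 0.05, "dy": 0, "dz": 1, "wx": 0, "wy": 0, "wz": 0, "hand": 40}, {"dx": 0.05, "dy": 0, "dz": 1.47, "wx": 0, "wy": 0, "wz": 0, "hand": 40}, {"dx": 0.05, "dy": 0, "dz": 1.47, "wx": 0, "wy": 0, "wz": 0, "hand": 31}, {"dx": 0.05, "dy": 0, "dz": 1.47, "wx": 0, "wy": 0, "wz": 0, "hand": 31}, {"dx": 0.05, "dy": 0, "dz": 1.47, "wx": 0, "wy": 0, "wz": 0, "hand": 31}, {"dx": 0.05, "dy": 0, "dz": 1.47, "wx": 0, "wy": 0, "wz": 0, "hand": 31}]'

```text
clock: 24.2
eef_pos: [0.4593, -0.0513, 0.2191]
tool_rot: [-0.086, 0.996, -0.0, 0.001]
ft_force: [0.2, -0.0, -0.0]
grip_width: 0.0307
grasp_force: 0.0
```

```bash
cat > arc.py <<'E'
from h import *
c=np.array([.582,-.0297])
def plan(ths,p0,M0,off=.004,z=None):
    for t in ths:
        a=np.radians(193.8)+t; K=c+.124*np.array([np.cos(a),np.sin(a)]); x=np.array([np.cos(a),np.sin(a),0]);y=np.array([np.sin(a),-np.cos(a),0])
        P=np.r_[K,p0[2]]-off*y; Mt=np.c_[x,y,[0,0,-1]]
        d=M0.T@(P-p0)/.05; w=R.from_matrix(M0.T@Mt).as_rotvec(degrees=True)/5
        print(round(t,3),d.round(2)[:2],w.round(2)[2])
def dial(p,M,off):
    K=p[:2]+off*M[:2,1]-c; return (np.arctan2(K[1],K[0])-np.radians(193.8)+np.pi)%(2*np.pi)-np.pi, np.hypot(*K)
E
python3 - <<'E'
from arc import *
o=bot.get_obs();M=R.from_quat(o['tool_rot']).as_matrix();print(o['eef_pos'],o['ft_force'].round(1),o['grip_width'],dial(o['eef_pos'],M,0))
plan(np.linspace(-.06,.5,15),o['eef_pos'],M,.007)
E
```

```text
[ 0.4593421  -0.05130686  0.21912104] [ 0.2 -0.  -0. ] 0.030707904374412717 (np.float64(-0.06648889280987191), np.float64(0.12454644523448072))
-0.06 [-0.01 -0.16] -0.09
-0.02 [-0.02 -0.26] -0.55
0.02 [-0.03 -0.35] -1.01
0.06 [-0.05 -0.45] -1.47
0.1 [-0.07 -0.55] -1.93
0.14 [-0.09 -0.65] -2.39
0.18 [-0.12 -0.74] -2.84
0.22 [-0.15 -0.83] -3.3
0.26 [-0.19 -0.93] -3.76
0.3 [-0.23 -1.02] -4.22
0.34 [-0.27 -1.11] -4.68
0.38 [-0.32 -1.2 ] -5.14
0.42 [-0.37 -1.28] -5.6
0.46 [-0.42 -1.37] -6.05
0.5 [-0.48 -1.45] -6.51
```

Emit:
drive_tool --rows '[{"dx": 0, "dy": -0.06, "dz": 0, "wx": 0, "wy": 0, "wz": 0, "hand": 31}, {"dx": -0.01, "dy": -0.11, "dz": 0, "wx": 0, "wy": 0, "wz": 0, "hand": 31}, {"dx": -0.01, "dy": -0.16, "dz": 0, "wx": 0, "wy": 0, "wz": -0.09, "hand": 31}, {"dx": -0.02, "dy": -0.21, "dz": 0, "wx": 0, "wy": 0, "wz": -0.3, "hand": 31}, {"dx": -0.02, "dy": -0.26, "dz": 0, "wx": 0, "wy": 0, "wz": -0.55, "hand": 31}, {"dx": -0.03, "dy": -0.31, "dz": 0, "wx": 0, "wy": 0, "wz": -0.8, "hand": 31}, {"dx": -0.03, "dy": -0.35, "dz": 0, "wx": 0, "wy": 0, "wz": -1.01, "hand": 31}, {"dx": -0.04, "dy": -0.4, "dz": 0, "wx": 0, "wy": 0, "wz": -1.24, "hand": 31}, {"dx": -0.05, "dy": -0.45, "dz": 0, "wx": 0, "wy": 0, "wz": -1.47, "hand": 31}, {"dx": -0.07, "dy": -0.55, "dz": 0, "wx": 0, "wy": 0, "wz": -1.93, "hand": 31}, {"dx": -0.09, "dy": -0.65, "dz": 0, "wx": 0, "wy": 0, "wz": -2.39, "hand": 31}, {"dx": -0.12, "dy": -0.74, "dz": 0, "wx": 0, "wy": 0, "wz": -2.84, "hand": 31}, {"dx": -0.15, "dy": -0.83, "dz": 0, "wx": 0, "wy": 0, "wz": -3.3, "hand": 31}, {"dx": -0.15, "dy": -0.83, "dz": 0, "wx": 0, "wy": 0, "wz": -3.3, "hand": 31}]'

```text
clock: 25.6
eef_pos: [0.4718, -0.0881, 0.2183]
tool_rot: [-0.229, 0.973, 0.003, 0.0]
ft_force: [-4.7, 8.2, 7.1]
grip_width: 0.0307
grasp_force: 5.0
```

```bash
python3 - <<'E'
from arc import *
o=bot.get_obs();M=R.from_quat(o['tool_rot']).as_matrix();print(o['clock'],o['eef_pos'],'F tool',(o['ft_force']@M).round(1),dial(o['eef_pos'],M,.004))
p0=np.array([.4593,-.0513,.219]);M0=R.from_quat([-.086,.996,0,0]).as_matrix()
pc=p0+M0@np.array([-.15,-.83,0])*.05;Mc=M0@R.from_rotvec([0,0,-3.3*5],degrees=True).as_matrix();print(pc)
plan(np.arange(.22,1.04,.04),np.r_[pc[:2],.219],Mc,.007)
E
```

```text
25.6 [ 0.47178974 -0.08814473  0.21830281] F tool [ 0.5  9.5 -7.1] (np.float64(0.21467035375732735), np.float64(0.1247115852145874))
[ 0.47380263 -0.09090017  0.219     ]
0.22 [-0.   -0.01] -0.01
0.26 [-0.01 -0.11] -0.47
0.3 [-0.02 -0.2 ] -0.92
0.34 [-0.04 -0.3 ] -1.38
0.38 [-0.06 -0.4 ] -1.84
0.42 [-0.08 -0.5 ] -2.3
0.46 [-0.11 -0.59] -2.76
0.5 [-0.14 -0.69] -3.22
0.54 [-0.17 -0.78] -3.67
0.58 [-0.21 -0.87] -4.13
0.62 [-0.25 -0.96] -4.59
0.66 [-0.3  -1.05] -5.05
0.7 [-0.35 -1.14] -5.51
0.74 [-0.4  -1.22] -5.97
0.78 [-0.46 -1.3 ] -6.42
0.82 [-0.52 -1.38] -6.88
0.86 [-0.58 -1.46] -7.34
0.9 [-0.64 -1.53] -7.8
0.94 [-0.71 -1.61] -8.26
0.98 [-0.78 -1.68] -8.72
1.02 [-0.86 -1.74] -9.17
```

Emit:
drive_tool --rows '[{"dx": -0.01, "dy": -0.11, "dz": 0, "wx": 0, "wy": 0, "wz": -0.47, "hand": 31}, {"dx": -0.02, "dy": -0.2, "dz": 0, "wx": 0, "wy": 0, "wz": -0.92, "hand": 31}, {"dx": -0.04, "dy": -0.3, "dz": 0, "wx": 0, "wy": 0, "wz": -1.38, "hand": 31}, {"dx": -0.06, "dy": -0.4, "dz": 0, "wx": 0, "wy": 0, "wz": -1.84, "hand": 31}, {"dx": -0.08, "dy": -0.5, "dz": 0, "wx": 0, "wy": 0, "wz": -2.3, "hand": 31}, {"dx": -0.11, "dy": -0.59, "dz": 0, "wx": 0, "wy": 0, "wz": -2.76, "hand": 31}, {"dx": -0.14, "dy": -0.69, "dz": 0, "wx": 0, "wy": 0, "wz": -3.22, "hand": 31}, {"dx": -0.17, "dy": -0.78, "dz": 0, "wx": 0, "wy": 0, "wz": -3.67, "hand": 31}, {"dx": -0.21, "dy": -0.87, "dz": 0, "wx": 0, "wy": 0, "wz": -4.13, "hand": 31}, {"dx": -0.25, "dy": -0.96, "dz": 0, "wx": 0, "wy": 0, "wz": -4.59, "hand": 31}, {"dx": -0.3, "dy": -1.05, "dz": 0, "wx": 0, "wy": 0, "wz": -5.05, "hand": 31}, {"dx": -0.35, "dy": -1.14, "dz": 0, "wx": 0, "wy": 0, "wz": -5.51, "hand": 31}, {"dx": -0.4, "dy": -1.22, "dz": 0, "wx": 0, "wy": 0, "wz": -5.97, "hand": 31}, {"dx": -0.46, "dy": -1.3, "dz": 0, "wx": 0, "wy": 0, "wz": -6.42, "hand": 31}, {"dx": -0.52, "dy": -1.38, "dz": 0, "wx": 0, "wy": 0, "wz": -6.88, "hand": 31}, {"dx": -0.58, "dy": -1.46, "dz": 0, "wx": 0, "wy": 0, "wz": -7.34, "hand": 31}, {"dx": -0.64, "dy": -1.53, "dz": 0, "wx": 0, "wy": 0, "wz": -7.8, "hand": 31}, {"dx": -0.64, "dy": -1.53, "dz": 0, "wx": 0, "wy": 0, "wz": -7.8, "hand": 31}]'

```text
clock: 27.4
eef_pos: [0.5327, -0.1438, 0.2181]
tool_rot: [-0.54, 0.841, 0.003, -0.001]
ft_force: [-8.7, 4.2, 6.8]
grip_width: 0.0309
grasp_force: 4.9
```

```bash
python3 - <<'E'
from arc import *
o=bot.get_obs();M=R.from_quat(o['tool_rot']).as_matrix();print(o['clock'],o['eef_pos'],'F tool',(o['ft_force']@M).round(1),dial(o['eef_pos'],M,.004))
p0=np.array([.4593,-.0513,.219]);M0=R.from_quat([-.086,.996,0,0]).as_matrix()
pc=p0+M0@np.array([-.15,-.83,0])*.05;Mc=M0@R.from_rotvec([0,0,-3.3*5],degrees=True).as_matrix()
pc=pc+Mc@np.array([-.64,-1.53,0])*.05;Mc=Mc@R.from_rotvec([0,0,-7.8*5],degrees=True).as_matrix();print(pc)
plan(np.arange(.9,1.04,.02),pc,Mc,.007)
E
```

```text
27.4 [ 0.5326533  -0.14384496  0.21808702] F tool [-0.2  9.7 -6.7] (np.float64(0.8897210620178404), np.float64(0.12433663750362527))
[ 0.53645153 -0.14522664  0.219     ]
0.9 [ 0. -0.] 0.0
0.92 [-0.   -0.05] -0.23
0.94 [-0.01 -0.1 ] -0.46
0.96 [-0.01 -0.15] -0.69
0.98 [-0.02 -0.2 ] -0.92
1.0 [-0.03 -0.25] -1.15
1.02 [-0.03 -0.3 ] -1.37
1.04 [-0.04 -0.35] -1.6
```

Emit:
drive_tool --rows '[{"dx": -0.01, "dy": -0.05, "dz": 0, "wx": 0, "wy": 0, "wz": -0.23, "hand": 31}, {"dx": -0.01, "dy": -0.1, "dz": 0, "wx": 0, "wy": 0, "wz": -0.46, "hand": 31}, {"dx": -0.01, "dy": -0.14, "dz": 0, "wx": 0, "wy": 0, "wz": -0.69, "hand": 31}, {"dx": -0.02, "dy": -0.17, "dz": 0, "wx": 0, "wy": 0, "wz": -0.8, "hand": 31}, {"dx": -0.02, "dy": -0.17, "dz": 0, "wx": 0, "wy": 0, "wz": -0.8, "hand": 31}]'

```text
clock: 27.9
eef_pos: [0.5399, -0.1466, 0.218]
tool_rot: [-0.569, 0.822, 0.003, -0.002]
ft_force: [-9.9, 4.8, 8.7]
grip_width: 0.0308
grasp_force: 5.7
```

```bash
python3 - <<'E'
from arc import *
o=bot.get_obs();M=R.from_quat(o['tool_rot']).as_matrix();print(o['clock'],o['eef_pos'],'F tool',(o['ft_force']@M).round(1),dial(o['eef_pos'],M,.004))
# to viewpoint w4 from here after backoff (y +.14) 
p=o['eef_pos'].copy();Mt=R.from_quat([.043,.999,0,0]).as_matrix()
print(((np.array([.5688,.0696,.2814])-p)@M/.05).round(2),R.from_matrix(M.T@Mt).as_rotvec(degrees=True)/5)
E
```

```text
27.9 [ 0.53991116 -0.14658771  0.21804153] F tool [-1.1 11.  -8.6] (np.float64(0.9521186239079302), np.float64(0.12424292158614074))
[-4.25  0.99 -1.26] [ 0.07528118 -0.05363212 14.8648895 ]
```

Emit:
drive_tool --rows '[{"dx": 0, "dy": 0.07, "dz": 0, "wx": 0, "wy": 0, "wz": 0, "hand": 31}, {"dx": 0, "dy": 0.14, "dz": 0, "wx": 0, "wy": 0, "wz": 0, "hand": 36}, {"dx": 0, "dy": 0.14, "dz": 0, "wx": 0, "wy": 0, "wz": 0, "hand": 40}, {"dx": 0, "dy": 0.14, "dz": -0.6, "wx": 0, "wy": 0, "wz": 0, "hand": 45}, {"dx": 0, "dy": 0.14, "dz": -1.5, "wx": 0, "wy": 0, "wz": 0, "hand": 45}, {"dx": -0.8, "dy": 0.3, "dz": -2, "wx": 0, "wy": 0, "wz": 3, "hand": 45}, {"dx": -1.6, "dy": 0.5, "dz": -2, "wx": 0, "wy": 0, "wz": 6, "hand": 45}, {"dx": -2.4, "dy": 0.7, "dz": -2, "wx": 0, "wy": 0, "wz": 9, "hand": 45}, {"dx": -3.2, "dy": 0.9, "dz": -2, "wx": 0, "wy": 0, "wz": 12, "hand": 45}, {"dx": -4.25, "dy": 1.05, "dz": -1.6, "wx": 0, "wy": 0, "wz": 14.86, "hand": 45}, {"dx": -4.25, "dy": 1.05, "dz": -1.25, "wx": 0, "wy": 0, "wz": 14.86, "hand": 45}, {"dx": -4.25, "dy": 1.05, "dz": -1.25, "wx": 0, "wy": 0, "wz": 14.86, "hand": 45}, {"dx": -4.25, "dy": 1.05, "dz": -1.25, "wx": 0, "wy": 0, "wz": 14.86, "hand": 45}, {"dx": -4.25, "dy": 1.05, "dz": -1.25, "wx": 0, "wy": 0, "wz": 14.86, "hand": 45}]'

```text
clock: 29.3
eef_pos: [0.5696, 0.0698, 0.2796]
tool_rot: [0.045, 0.999, -0.0, -0.0]
ft_force: [-0.1, 0.2, 0.5]
grip_width: 0.045
grasp_force: 0.0
```

```bash
cat > rot.py <<'E'
from fit import *
def rect(im,C,th=0.):
    # top-down polar of ring annulus r 84..112 at z=.19 and fudge annulus at z=.196
    c=np.array([.582,-.0297])
    out=[]
    A=np.radians(np.arange(0,360,.25))
    for rs,z in((np.linspace(.089,.106,18),.19),(np.linspace(.045,.078,24),.192)):
        P=np.array([[c[0]+r*np.cos(a),c[1]+r*np.sin(a),z] for r in rs for a in A]);u=proj(C,P).astype(np.float32).reshape(len(rs),-1,2)
        out.append((cv2.remap(cv2.cvtColor(im,7),u[...,0],u[...,1],1,borderValue=0).astype(float),u))
    return out
E
python3 - <<'E'
from rot import *
o=bot.get_obs();print(o['clock'],o['eef_pos'],o['tool_rot'].round(4))
Cn=cal('wrist');im=bot.camera('wrist');cv2.imwrite('pics/w8.png',im[:,:,::-1])
q=R.from_quat([.0433,.9991,0,0]).as_matrix()
w=bot.get_calibration('wrist')
def Cat(p,rot):
    T=np.eye(4);T[:3,:3]=R.from_quat(rot).as_matrix();T[:3,3]=p;M=T@np.array(w['mount']);return (Cn[0],Cn[1],M[:3,3],M[:3,:3])
C5=Cat([0.56885612,0.06992107,0.2797973],[.0433,.9991,-.0002,.0001])
w5=cv2.imread('pics/w5.png')[:,:,::-1].copy()
a=rect(w5,C5);b=rect(im,Cn)
for k in range(2):
    A,u=a[k];B,v=b[k]
    vis=lambda u:(u[...,0]>2)&(u[...,0]<637)&(u[...,1]>2)&(u[...,1]<245)
    va=vis(u).all(0);vb=vis(v).all(0);n=A.shape[1]
    res=[]
    for s in range(-60,61):   # shift in .25deg relative to 60deg rotation
        sh=s+ (240 if 0 else 0)
        m=va&np.roll(vb,-sh)
        Br=np.roll(B,-sh,axis=1)
        x=A[:,m]-A[:,m].mean(1,keepdims=True);y=Br[:,m]-Br[:,m].mean(1,keepdims=True)
        res.append(((x*y).sum()/np.sqrt((x**2).sum()*(y**2).sum()),s*.25,m.sum()))
    i=int(np.argmax([r[0] for r in res]));print(k,res[i], 'rad',np.radians(res[i][1]))
    if 0<i<120:
        l,mi,r=[res[j][0] for j in(i-1,i,i+1)];print('sub',np.radians(res[i][1]+.25*.5*(l-r)/(l-2*mi+r)))
E
```

```text
29.3 [0.56959712 0.06984267 0.27963488] [ 4.53e-02  9.99e-01 -1.00e-04 -1.00e-04]
0 (np.float64(0.1054079125992386), -1.5, np.int64(777)) rad -0.026179938779914945
sub -0.02649534306769963
1 (np.float64(0.23304197424988615), -1.75, np.int64(793)) rad -0.030543261909900768
sub -0.028715577215582468
```

Emit:
drive_tool --rows '[{"dx": 0, "dy": 0, "dz": -0.7, "wx": 0, "wy": 0, "wz": 0, "hand": 42}, {"dx": 0.7, "dy": 0, "dz": -0.7, "wx": 0, "wy": 0, "wz": 0, "hand": 42}, {"dx": 1.4, "dy": 0, "dz": -0.7, "wx": 0, "wy": 0, "wz": 0, "hand": 42}, {"dx": 2.19, "dy": 0, "dz": -0.7, "wx": 0, "wy": 0, "wz": 0, "hand": 42}, {"dx": 2.19, "dy": 0, "dz": -0.7, "wx": 0, "wy": 0, "wz": 0, "hand": 42}, {"dx": 2.19, "dy": 0, "dz": -0.2, "wx": 0, "wy": 0, "wz": 0, "hand": 40}, {"dx": 2.19, "dy": 0, "dz": 0.3, "wx": 0, "wy": 0, "wz": 0, "hand": 40}, {"dx": 2.19, "dy": 0, "dz": 0.7, "wx": 0, "wy": 0, "wz": 0, "hand": 40}, {"dx": 2.19, "dy": 0, "dz": 1.0, "wx": 0, "wy": 0, "wz": 0, "hand": 40}, {"dx": 2.19, "dy": 0, "dz": 1.0, "wx": 0, "wy": 0, "wz": 0, "hand": 40}]'

```text
clock: 30.35
eef_pos: [0.4595, 0.0786, 0.2281]
tool_rot: [0.042, 0.999, -0.0, -0.002]
ft_force: [0.2, -0.3, -0.1]
grip_width: 0.0399
grasp_force: 0.0
```

Emit:
drive_tool --rows '[{"dx": 0, "dy": 0, "dz": 0, "wx": 0, "wy": 0, "wz": 0, "hand": 30}, {"dx": 0, "dy": 0, "dz": 0, "wx": 0, "wy": 0, "wz": 0, "hand": 24}, {"dx": 0, "dy": 0, "dz": 0, "wx": 0, "wy": 0, "wz": 0, "hand": 20}, {"dx": 0, "dy": 0, "dz": 0, "wx": 0, "wy": 0, "wz": 0, "hand": 17.3}, {"dx": 0, "dy": 0, "dz": 0, "wx": 0, "wy": 0, "wz": 0, "hand": 17.3}, {"dx": 0, "dy": 0, "dz": 0, "wx": 0, "wy": 0, "wz": 0, "hand": 17.3}]'

```text
clock: 30.95
eef_pos: [0.4612, 0.0797, 0.2312]
tool_rot: [0.043, 0.999, 0.001, 0.001]
ft_force: [1.8, 3.7, 4.7]
grip_width: 0.0174
grasp_force: 11.8
```

```bash
python3 - <<'E'
from h import *
o=bot.get_obs();M=R.from_quat(o['tool_rot']).as_matrix()
y=np.radians(-5);ux=np.array([np.cos(y),np.sin(y),0]);a0=np.arctan2(28,60);r=.0662
for q in np.arange(1.9,-.05,-.1):
    e=lambda q:ux*r*np.cos(a0+q)+[0,0,r*np.sin(a0+q)]
    print(round(q,2),((e(q)-e(2.0))@M/.05).round(2))
E
```

```text
1.9 [-0.09  0.   -0.1 ]
1.8 [-0.19 -0.   -0.18]
1.7 [-0.3  -0.   -0.26]
1.6 [-0.41 -0.   -0.32]
1.5 [-0.54 -0.   -0.38]
1.4 [-0.66 -0.   -0.42]
1.3 [-0.79 -0.   -0.45]
1.2 [-0.92 -0.   -0.46]
1.1 [-1.05 -0.   -0.46]
1.0 [-1.19 -0.   -0.45]
0.9 [-1.32 -0.   -0.43]
0.8 [-1.44 -0.   -0.39]
0.7 [-1.57 -0.   -0.34]
0.6 [-1.68 -0.   -0.28]
0.5 [-1.79 -0.   -0.2 ]
0.4 [-1.9  -0.   -0.12]
0.3 [-1.99 -0.   -0.03]
0.2 [-2.07 -0.    0.08]
0.1 [-2.15 -0.    0.19]
-0.0 [-2.21 -0.    0.3 ]
```

Emit:
drive_tool --rows '[{"dx": -0.09, "dy": 0, "dz": -0.08, "wx": 0, "wy": 0, "wz": 0, "hand": 17.3}, {"dx": -0.19, "dy": 0, "dz": -0.14, "wx": 0, "wy": 0, "wz": 0, "hand": 17.3}, {"dx": -0.3, "dy": 0, "dz": -0.21, "wx": 0, "wy": 0, "wz": 0, "hand": 17.3}, {"dx": -0.41, "dy": 0, "dz": -0.26, "wx": 0, "wy": 0, "wz": 0, "hand": 17.3}, {"dx": -0.54, "dy": 0, "dz": -0.32, "wx": 0, "wy": 0, "wz": 0, "hand": 17.3}, {"dx": -0.66, "dy": 0, "dz": -0.35, "wx": 0, "wy": 0, "wz": 0, "hand": 17.3}, {"dx": -0.66, "dy": 0, "dz": -0.35, "wx": 0, "wy": 0, "wz": 0, "hand": 17.3}]'

```text
clock: 31.65
eef_pos: [0.4934, 0.0767, 0.2483]
tool_rot: [0.043, 0.999, 0.001, -0.0]
ft_force: [-1.4, 4.0, 4.2]
grip_width: 0.0173
grasp_force: 12.1
```

Emit:
drive_tool --rows '[{"dx": -0.13, "dy": 0, "dz": -0.03, "wx": 0, "wy": 0, "wz": 0, "hand": 17.3}, {"dx": -0.26, "dy": 0, "dz": -0.04, "wx": 0, "wy": 0, "wz": 0, "hand": 17.3}, {"dx": -0.39, "dy": 0, "dz": -0.04, "wx": 0, "wy": 0, "wz": 0, "hand": 17.3}, {"dx": -0.53, "dy": 0, "dz": -0.03, "wx": 0, "wy": 0, "wz": 0, "hand": 17.3}, {"dx": -0.66, "dy": 0, "dz": -0.01, "wx": 0, "wy": 0, "wz": 0, "hand": 17.3}, {"dx": -0.78, "dy": 0, "dz": 0.03, "wx": 0, "wy": 0, "wz": 0, "hand": 17.3}, {"dx": -0.9, "dy": 0, "dz": 0.08, "wx": 0, "wy": 0, "wz": 0, "hand": 17.3}, {"dx": -1.02, "dy": 0, "dz": 0.14, "wx": 0, "wy": 0, "wz": 0, "hand": 17.3}, {"dx": -1.13, "dy": 0, "dz": 0.22, "wx": 0, "wy": 0, "wz": 0, "hand": 17.3}, {"dx": -1.13, "dy": 0, "dz": 0.22, "wx": 0, "wy": 0, "wz": 0, "hand": 17.3}]'

```text
clock: 32.65
eef_pos: [0.5521, 0.0715, 0.2373]
tool_rot: [0.043, 0.999, 0.0, 0.002]
ft_force: [3.5, 4.1, 5.3]
grip_width: 0.0175
grasp_force: 13.0
```

Emit:
drive_tool --rows '[{"dx": -0.06, "dy": 0, "dz": 0.04, "wx": 0, "wy": 0, "wz": 0, "hand": 17.3}, {"dx": -0.11, "dy": 0, "dz": 0.08, "wx": 0, "wy": 0, "wz": 0, "hand": 17.3}, {"dx": -0.16, "dy": 0, "dz": 0.13, "wx": 0, "wy": 0, "wz": 0, "hand": 17.3}, {"dx": -0.2, "dy": 0, "dz": 0.17, "wx": 0, "wy": 0, "wz": 0, "hand": 17.3}, {"dx": -0.24, "dy": 0, "dz": 0.22, "wx": 0, "wy": 0, "wz": 0, "hand": 17.3}, {"dx": -0.28, "dy": 0, "dz": 0.28, "wx": 0, "wy": 0, "wz": 0, "hand": 17.3}, {"dx": -0.32, "dy": 0, "dz": 0.33, "wx": 0, "wy": 0, "wz": 0, "hand": 17.3}, {"dx": -0.35, "dy": 0, "dz": 0.37, "wx": 0, "wy": 0, "wz": 0, "hand": 17.3}, {"dx": -0.35, "dy": 0, "dz": 0.37, "wx": 0, "wy": 0, "wz": 0, "hand": 17.3}]'

```text
clock: 33.55
eef_pos: [0.569, 0.07, 0.2183]
tool_rot: [0.043, 0.999, 0.0, 0.002]
ft_force: [5.0, 3.6, 2.9]
grip_width: 0.0173
grasp_force: 13.2
```

Emit:
drive_tool --rows '[{"dx": -0.01, "dy": 0, "dz": 0.03, "wx": 0, "wy": 0, "wz": 0, "hand": 17.3}, {"dx": -0.02, "dy": 0, "dz": 0.06, "wx": 0, "wy": 0, "wz": 0, "hand": 17.3}, {"dx": -0.02, "dy": 0, "dz": 0.06, "wx": 0, "wy": 0, "wz": 0, "hand": 17.3}]'

```text
clock: 33.85
eef_pos: [0.5704, 0.0699, 0.2158]
tool_rot: [0.043, 0.999, 0.0, 0.003]
ft_force: [4.8, 3.8, 3.5]
grip_width: 0.0177
grasp_force: 13.2
```

Emit:
drive_tool --rows '[{"dx": -0.01, "dy": 0, "dz": 0.03, "wx": 0, "wy": 0, "wz": 0, "hand": 17.3}, {"dx": -0.02, "dy": 0, "dz": 0.05, "wx": 0, "wy": 0, "wz": 0, "hand": 17.3}, {"dx": -0.02, "dy": 0, "dz": 0.05, "wx": 0, "wy": 0, "wz": 0, "hand": 17.3}]'

```text
clock: 34.15
eef_pos: [0.5715, 0.0697, 0.2133]
tool_rot: [0.043, 0.999, 0.0, 0.003]
ft_force: [4.4, 3.7, 2.4]
grip_width: 0.0175
grasp_force: 13.2
```

```bash
python3 - <<'E'
from fit import *
o=bot.get_obs();C=cal('wrist');im=bot.camera('wrist');cv2.imwrite('pics/w9.png',im[:,:,::-1])
a=np.radians(-5);ux=np.array([np.cos(a),np.sin(a),0]);uy=np.array([-np.sin(a),np.cos(a),0]);c=np.array([.582,-.0297,.14])
for q in(0,.05,.1,.15):
    th=np.arctan2(28,60)+q;B=c+ux*(-.08+.0662*np.cos(th))+uy*.098+[0,0,.062+.0662*np.sin(th)];print(q,B,proj(C,[B]))
print(o['eef_pos'],o['ft_force'])
for b in((290,230,345,310),):
    g=cv2.cvtColor(im,7)[b[1]:b[3],b[0]:b[2]];c=cv2.HoughCircles(cv2.medianBlur(g,3),3,1,10,param1=60,param2=8,minRadius=14,maxRadius=22);print(None if c is None else c[0][:4]+[b[0],b[1],0])
col=cv2.cvtColor(im,7)[235:330:3,315];print(col)
E
```

```text
0 [0.57060673 0.06967113 0.22999502] [[315.45213087 270.5979071 ]]
0.05 [0.5691382  0.06979961 0.23295825] [[315.46590796 270.947863  ]]
0.1 [0.56752397 0.06994083 0.2358441 ] [[315.48054761 270.90231455]]
0.15 [0.56576808 0.07009445 0.23864536] [[315.49605995 270.43438905]]
[0.57148948 0.06974882 0.21325403] [4.37582393 3.65434193 2.41539968]
[[315.5        272.5         21.39999962]]
[117 118 118  57  25  23  25  25  25  25  25  27  29  31  23  24  22  20
  20  19 126 114 115 113 112 115 118 123 124 120 116 119]
```

Emit:
drive_tool --rows '[{"dx": -0.01, "dy": 0, "dz": 0.02, "wx": 0, "wy": 0, "wz": 0, "hand": 17.3}, {"dx": -0.01, "dy": 0, "dz": 0.04, "wx": 0, "wy": 0, "wz": 0, "hand": 17.3}, {"dx": -0.01, "dy": 0, "dz": 0.04, "wx": 0, "wy": 0, "wz": 0, "hand": 17.3}]'

```text
clock: 34.5
eef_pos: [0.5722, 0.0697, 0.2114]
tool_rot: [0.043, 0.999, 0.0, 0.003]
ft_force: [5.9, 4.7, 2.7]
grip_width: 0.0179
grasp_force: 13.2
```

Emit:
drive_tool --rows '[{"dx": 0, "dy": 0, "dz": 0, "wx": 0, "wy": 0, "wz": 0, "hand": 18.3}, {"dx": 0, "dy": 0, "dz": 0, "wx": 0, "wy": 0, "wz": 0, "hand": 19}, {"dx": 0, "dy": 0, "dz": 0, "wx": 0, "wy": 0, "wz": 0, "hand": 22}, {"dx": 0, "dy": 0, "dz": 0, "wx": 0, "wy": 0, "wz": 0, "hand": 30}, {"dx": 0, "dy": 0, "dz": 0, "wx": 0, "wy": 0, "wz": 0, "hand": 40}, {"dx": 0, "dy": 0, "dz": -0.4, "wx": 0, "wy": 0, "wz": 0, "hand": 45}, {"dx": 0.06, "dy": 0, "dz": -0.9, "wx": 0, "wy": 0, "wz": 0, "hand": 45}, {"dx": 0.06, "dy": 0, "dz": -1.37, "wx": 0, "wy": 0, "wz": 0, "hand": 45}, {"dx": 0.06, "dy": 0, "dz": -1.37, "wx": 0, "wy": 0, "wz": 0, "hand": 45}, {"dx": 0.06, "dy": 0, "dz": -1.37, "wx": 0, "wy": 0, "wz": 0, "hand": 45}]'

```text
clock: 35.5
eef_pos: [0.5663, 0.0695, 0.2791]
tool_rot: [0.043, 0.999, -0.0, 0.0]
ft_force: [-0.1, -0.1, -0.1]
grip_width: 0.0449
grasp_force: 0.0
```

```bash
python3 - <<'E'
from rot import *
o=bot.get_obs();C=cal('wrist');im=bot.camera('wrist');cv2.imwrite('pics/w10.png',im[:,:,::-1]);print(o['clock'],o['eef_pos'],o['ft_force'].round(1))
a=np.radians(-5);ux=np.array([np.cos(a),np.sin(a),0]);uy=np.array([-np.sin(a),np.cos(a),0]);c=np.array([.582,-.0297,.14])
for q in(0,.05,.1,.15,.2):
    th=np.arctan2(28,60)+q;B=c+ux*(-.08+.0662*np.cos(th))+uy*.098+[0,0,.062+.0662*np.sin(th)];print(q,proj(C,[B])[0].round(1),C[1]*.0095/((C[2]-B)@C[3][:,2]))
st,ce,m=blob(im,(296,195,340,245));print('ball',st,ce)
w8=cv2.imread('pics/w8.png')[:,:,::-1].copy()
m=np.zeros((400,640),np.uint8);cv2.circle(m,(185,215),130,255,-1);m[245:]=0;m[:,285:]=0
p=cv2.goodFeaturesToTrack(cv2.cvtColor(w8,7),80,.01,6,mask=m);q,s,e=cv2.calcOpticalFlowPyrLK(cv2.cvtColor(w8,7),cv2.cvtColor(im,7),p,None,winSize=(15,15));k=s[:,0]>0
P=np.array([atz(C,u,.185)[:2] for u in p[k,0]],np.float32);Q=np.array([atz(C,u,.185)[:2] for u in q[k,0]],np.float32)
A,inl=cv2.estimateAffinePartial2D(P*1000,Q*1000,ransacReprojThreshold=.5);print('dial rot vs before (incl cam yaw)',np.arctan2(A[1,0],A[0,0]),inl.sum(),o['tool_rot'].round(4))
E
```

```text
35.5 [0.56630443 0.06950834 0.27913074] [-0.1 -0.1 -0.1]
0 [316.5 225.3] 15.498735989858087
0.05 [316.5 224.8] 15.73642935661894
0.1 [316.6 224.1] 15.97916055768285
0.15 [316.6 223. ] 16.226421537446445
0.2 [316.6 221.6] 16.477635886462895
ball [302 209  31  31 749] [316.71161549 224.28838451]
dial rot vs before (incl cam yaw) -0.0036982796649421283 60 [ 4.300e-02  9.991e-01 -2.000e-04  2.000e-04]
```

```bash
python3 - <<'E'
from arc import *
o=bot.get_obs();M=R.from_quat(o['tool_rot']).as_matrix()
plan([.9515],o['eef_pos'],M,0.)
E
```

```text
0.952 [ 0.22 -4.32] -14.65
```

Emit:
drive_tool --rows '[{"dx": 0, "dy": -0.6, "dz": -0.5, "wx": 0, "wy": 0, "wz": -1.7, "hand": 42}, {"dx": 0.05, "dy": -1.2, "dz": -0.5, "wx": 0, "wy": 0, "wz": -3.4, "hand": 42}, {"dx": 0.1, "dy": -1.8, "dz": -0.5, "wx": 0, "wy": 0, "wz": -5.1, "hand": 42}, {"dx": 0.15, "dy": -2.4, "dz": -0.5, "wx": 0, "wy": 0, "wz": -6.8, "hand": 42}, {"dx": 0.2, "dy": -3, "dz": -0.5, "wx": 0, "wy": 0, "wz": -8.5, "hand": 42}, {"dx": 0.22, "dy": -3.6, "dz": -0.5, "wx": 0, "wy": 0, "wz": -10.2, "hand": 42}, {"dx": 0.22, "dy": -4.32, "dz": -0.5, "wx": 0, "wy": 0, "wz": -11.9, "hand": 42}, {"dx": 0.22, "dy": -4.32, "dz": -0.3, "wx": 0, "wy": 0, "wz": -13.6, "hand": 42}, {"dx": 0.22, "dy": -4.32, "dz": 0, "wx": 0, "wy": 0, "wz": -14.65, "hand": 42}, {"dx": 0.22, "dy": -4.32, "dz": 0, "wx": 0, "wy": 0, "wz": -14.65, "hand": 42}, {"dx": 0.22, "dy": -4.32, "dz": 0, "wx": 0, "wy": 0, "wz": -14.65, "hand": 42}, {"dx": 0.22, "dy": -4.32, "dz": 0, "wx": 0, "wy": 0, "wz": -14.65, "hand": 42}]'

```text
clock: 36.75
eef_pos: [0.5369, -0.1443, 0.2793]
tool_rot: [-0.561, 0.828, -0.0, -0.0]
ft_force: [0.2, 1.0, 0.8]
grip_width: 0.0418
grasp_force: 0.0
```

```bash
python3 - <<'E'
from arc import *
o=bot.get_obs();M=R.from_quat(o['tool_rot']).as_matrix();print(o['eef_pos'],dial(o['eef_pos'],M,0))
plan([.9515],o['eef_pos'],M,0.)
E
```

```text
[ 0.53691511 -0.14425093  0.27930321] (np.float64(0.9549816944071532), np.float64(0.12310387323080814))
0.952 [0.02 0.01] -0.01
```

Centred over the knob. Down, close the cage to 31 mm, then begin the draw-back slowly.

Emit:
drive_tool --rows '[{"dx": 0.02, "dy": 0.01, "dz": 0.4, "wx": 0, "wy": 0, "wz": 0, "hand": 42}, {"dx": 0.02, "dy": 0.01, "dz": 0.8, "wx": 0, "wy": 0, "wz": 0, "hand": 42}, {"dx": 0.02, "dy": 0.01, "dz": 1.2, "wx": 0, "wy": 0, "wz": 0, "hand": 42}, {"dx": 0.02, "dy": 0.01, "dz": 1.2, "wx": 0, "wy": 0, "wz": 0, "hand": 31}, {"dx": 0.02, "dy": 0.01, "dz": 1.2, "wx": 0, "wy": 0, "wz": 0, "hand": 31}, {"dx": 0.02, "dy": 0.01, "dz": 1.2, "wx": 0, "wy": 0, "wz": 0, "hand": 31}, {"dx": 0.02, "dy": -0.03, "dz": 1.2, "wx": 0, "wy": 0, "wz": 0, "hand": 31}, {"dx": 0.02, "dy": -0.06, "dz": 1.2, "wx": 0, "wy": 0, "wz": 0, "hand": 31}, {"dx": 0.02, "dy": -0.09, "dz": 1.2, "wx": 0, "wy": 0, "wz": 0, "hand": 31}, {"dx": 0.02, "dy": -0.12, "dz": 1.2, "wx": 0, "wy": 0, "wz": 0, "hand": 31}, {"dx": 0.02, "dy": -0.15, "dz": 1.2, "wx": 0, "wy": 0, "wz": 0, "hand": 31}, {"dx": 0.02, "dy": -0.17, "dz": 1.2, "wx": 0, "wy": 0, "wz": 0, "hand": 31}, {"dx": 0.02, "dy": -0.17, "dz": 1.2, "wx": 0, "wy": 0, "wz": 0, "hand": 31}]'

```text
clock: 38.05
eef_pos: [0.5408, -0.1472, 0.2196]
tool_rot: [-0.562, 0.827, 0.003, -0.002]
ft_force: [-10.1, 4.2, 8.1]
grip_width: 0.0312
grasp_force: 5.7
```

```bash
cat > st.py <<'E'
from arc import *
o=bot.get_obs();M=R.from_quat(o['tool_rot']).as_matrix();F=o['ft_force']@M
print(round(o['clock'],2),o['eef_pos'].round(4),'F tool',F.round(1),'dial',dial(o['eef_pos'],M,.004),o['joint_vel'].round(3).max(),'seat N',(F[1]*.124-1.5)/.098)
E
python3 st.py
```

```text
38.05 [ 0.5408 -0.1472  0.2196] F tool [-0.2 11.  -8. ] dial (np.float64(0.9608427885893338), np.float64(0.12437190120587804)) 0.002 seat N -1.3556979067744122
```

Emit:
drive_tool --rows '[{"dx": 0, "dy": -0.03, "dz": 0, "wx": 0, "wy": 0, "wz": -0.14, "hand": 31}, {"dx": 0, "dy": -0.06, "dz": 0, "wx": 0, "wy": 0, "wz": -0.28, "hand": 31}, {"dx": 0, "dy": -0.08, "dz": 0, "wx": 0, "wy": 0, "wz": -0.38, "hand": 31}, {"dx": 0, "dy": -0.1, "dz": 0, "wx": 0, "wy": 0, "wz": -0.48, "hand": 31}, {"dx": -0.01, "dy": -0.11, "dz": 0, "wx": 0, "wy": 0, "wz": -0.53, "hand": 31}, {"dx": -0.01, "dy": -0.12, "dz": 0, "wx": 0, "wy": 0, "wz": -0.58, "hand": 31}, {"dx": -0.01, "dy": -0.13, "dz": 0, "wx": 0, "wy": 0, "wz": -0.63, "hand": 31}, {"dx": -0.01, "dy": -0.14, "dz": 0, "wx": 0, "wy": 0, "wz": -0.68, "hand": 31}, {"dx": -0.01, "dy": -0.14, "dz": 0, "wx": 0, "wy": 0, "wz": -0.68, "hand": 31}]'

```text
clock: 38.95
eef_pos: [0.5474, -0.1492, 0.2195]
tool_rot: [-0.586, 0.81, 0.003, -0.002]
ft_force: [-10.4, 5.2, 8.2]
grip_width: 0.031
grasp_force: 5.9
```

```bash
python3 st.py
```

```text
38.95 [ 0.5474 -0.1492  0.2195] F tool [-1.7 11.6 -8.1] dial (np.float64(1.0156821011585428), np.float64(0.12428918633282969)) 0.001 seat N -0.6033839232047353
```

Emit:
drive_tool --rows '[{"dx": 0, "dy": -0.008, "dz": 0, "wx": 0, "wy": 0, "wz": -0.04, "hand": 31}, {"dx": 0, "dy": -0.016, "dz": 0, "wx": 0, "wy": 0, "wz": -0.08, "hand": 31}, {"dx": 0, "dy": -0.024, "dz": 0, "wx": 0, "wy": 0, "wz": -0.12, "hand": 31}, {"dx": 0, "dy": -0.032, "dz": 0, "wx": 0, "wy": 0, "wz": -0.16, "hand": 31}, {"dx": 0, "dy": -0.04, "dz": 0, "wx": 0, "wy": 0, "wz": -0.19, "hand": 31}, {"dx": 0, "dy": -0.04, "dz": 0, "wx": 0, "wy": 0, "wz": -0.19, "hand": 31}]'

```text
clock: 39.55
eef_pos: [0.5493, -0.1497, 0.2195]
tool_rot: [-0.593, 0.805, 0.003, -0.002]
ft_force: [-11.2, 4.7, 8.2]
grip_width: 0.0309
grasp_force: 6.0
```

```bash
python3 st.py
```

```text
39.55 [ 0.5493 -0.1497  0.2195] F tool [-1.1 12.1 -8.1] dial (np.float64(1.0314979894094405), np.float64(0.12427398327950141)) 0.0 seat N 0.027039113776239805
```

Emit:
drive_tool --rows '[{"dx": 0, "dy": -0.006, "dz": 0, "wx": 0, "wy": 0, "wz": -0.03, "hand": 31}, {"dx": 0, "dy": -0.012, "dz": 0, "wx": 0, "wy": 0, "wz": -0.06, "hand": 31}, {"dx": 0, "dy": -0.018, "dz": 0, "wx": 0, "wy": 0, "wz": -0.09, "hand": 31}, {"dx": 0, "dy": -0.024, "dz": 0, "wx": 0, "wy": 0, "wz": -0.12, "hand": 31}, {"dx": 0, "dy": -0.03, "dz": 0, "wx": 0, "wy": 0, "wz": -0.14, "hand": 31}, {"dx": 0, "dy": -0.03, "dz": 0, "wx": 0, "wy": 0, "wz": -0.14, "hand": 31}]'

```text
clock: 40.15
eef_pos: [0.5507, -0.15, 0.2196]
tool_rot: [-0.598, 0.802, 0.003, -0.002]
ft_force: [-12.1, 4.0, 8.4]
grip_width: 0.031
grasp_force: 6.0
```

```bash
python3 st.py
```

```text
40.15 [ 0.5507 -0.15    0.2196] F tool [-0.4 12.8 -8.3] dial (np.float64(1.0436780222520703), np.float64(0.12424783539770186)) 0.001 seat N 0.9103170614905253
```

Emit:
drive_tool --rows '[{"dx": 0, "dy": -0.005, "dz": 0, "wx": 0, "wy": 0, "wz": -0.02, "hand": 31}, {"dx": 0, "dy": -0.01, "dz": 0, "wx": 0, "wy": 0, "wz": -0.04, "hand": 31}, {"dx": 0, "dy": -0.015, "dz": 0, "wx": 0, "wy": 0, "wz": -0.06, "hand": 31}, {"dx": 0, "dy": -0.02, "dz": 0, "wx": 0, "wy": 0, "wz": -0.08, "hand": 31}, {"dx": 0, "dy": -0.02, "dz": 0, "wx": 0, "wy": 0, "wz": -0.08, "hand": 31}]'

```text
clock: 40.65
eef_pos: [0.5517, -0.1503, 0.2196]
tool_rot: [-0.6, 0.8, 0.003, -0.002]
ft_force: [-11.0, 5.4, 8.9]
grip_width: 0.0315
grasp_force: 6.0
```

```bash
python3 st.py
```

```text
40.65 [ 0.5517 -0.1503  0.2196] F tool [-2.1 12.2 -8.8] dial (np.float64(1.0516109428228715), np.float64(0.12427560553770198)) 0.002 seat N 0.07348191889411382
```

Emit:
drive_tool --rows '[{"dx": 0, "dy": -0.005, "dz": 0, "wx": 0, "wy": 0, "wz": -0.02, "hand": 31}, {"dx": 0, "dy": -0.01, "dz": 0, "wx": 0, "wy": 0, "wz": -0.04, "hand": 31}, {"dx": 0, "dy": -0.015, "dz": 0, "wx": 0, "wy": 0, "wz": -0.06, "hand": 31}, {"dx": 0, "dy": -0.02, "dz": 0, "wx": 0, "wy": 0, "wz": -0.08, "hand": 31}, {"dx": 0, "dy": -0.02, "dz": 0, "wx": 0, "wy": 0, "wz": -0.08, "hand": 31}]'

```text
clock: 41.15
eef_pos: [0.5522, -0.1504, 0.2196]
tool_rot: [-0.603, 0.798, 0.004, -0.002]
ft_force: [-12.3, 6.0, 8.9]
grip_width: 0.0313
grasp_force: 6.5
```

```bash
python3 st.py
```

```text
41.15 [ 0.5522 -0.1504  0.2196] F tool [-2.4 13.6 -8.8] dial (np.float64(1.055826445451613), np.float64(0.12420143852036702)) 0.002 seat N 1.8540245124526251
```

Emit:
drive_tool --rows '[{"dx": 0, "dy": -0.005, "dz": 0, "wx": 0, "wy": 0, "wz": 0, "hand": 31}, {"dx": 0, "dy": -0.01, "dz": 0, "wx": 0, "wy": 0, "wz": 0, "hand": 31}, {"dx": 0, "dy": -0.015, "dz": 0, "wx": 0, "wy": 0, "wz": 0, "hand": 31}, {"dx": 0, "dy": -0.015, "dz": 0, "wx": 0, "wy": 0, "wz": 0, "hand": 31}]'

```text
clock: 41.55
eef_pos: [0.5523, -0.1504, 0.2195]
tool_rot: [-0.603, 0.798, 0.004, -0.002]
ft_force: [-13.9, 6.1, 9.4]
grip_width: 0.0308
grasp_force: 7.4
```

```bash
python3 st.py
```

```text
41.55 [ 0.5523 -0.1504  0.2195] F tool [-2.1 15.1 -9.2] dial (np.float64(1.0563802049975717), np.float64(0.12424778809306812)) 0.002 seat N 3.8397464854496155
```

Emit:
drive_tool --rows '[{"dx": 0, "dy": -0.006, "dz": 0, "wx": 0, "wy": 0, "wz": 0, "hand": 31}, {"dx": 0, "dy": -0.012, "dz": 0, "wx": 0, "wy": 0, "wz": 0, "hand": 31}, {"dx": 0, "dy": -0.018, "dz": 0, "wx": 0, "wy": 0, "wz": 0, "hand": 31}, {"dx": 0, "dy": -0.024, "dz": 0, "wx": 0, "wy": 0, "wz": 0, "hand": 31}, {"dx": 0, "dy": -0.03, "dz": 0, "wx": 0, "wy": 0, "wz": 0, "hand": 31}, {"dx": 0, "dy": -0.03, "dz": 0, "wx": 0, "wy": 0, "wz": 0, "hand": 31}, {"dx": 0, "dy": -0.03, "dz": 0, "wx": 0, "wy": 0, "wz": 0, "hand": 31}]'

```text
clock: 42.25
eef_pos: [0.5524, -0.1505, 0.2195]
tool_rot: [-0.603, 0.798, 0.005, -0.003]
ft_force: [-16.0, 7.6, 11.5]
grip_width: 0.0308
grasp_force: 9.1
```

```bash
python3 st.py
```

```text
42.25 [ 0.5524 -0.1505  0.2195] F tool [ -2.9  17.6 -11.3] dial (np.float64(1.057687681867602), np.float64(0.12425573622505535)) 0.002 seat N 6.974433324519776
```

Emit:
drive_tool --rows '[{"dx": 0, "dy": -0.006, "dz": 0, "wx": 0, "wy": 0, "wz": 0, "hand": 31}, {"dx": 0, "dy": -0.012, "dz": 0, "wx": 0, "wy": 0, "wz": 0, "hand": 31}, {"dx": 0, "dy": -0.018, "dz": 0, "wx": 0, "wy": 0, "wz": 0, "hand": 31}, {"dx": 0, "dy": -0.024, "dz": 0, "wx": 0, "wy": 0, "wz": 0, "hand": 31}, {"dx": 0, "dy": -0.024, "dz": 0, "wx": 0, "wy": 0, "wz": 0, "hand": 31}, {"dx": 0, "dy": -0.024, "dz": 0, "wx": 0, "wy": 0, "wz": 0, "hand": 31}, {"dx": 0, "dy": -0.024, "dz": 0, "wx": 0, "wy": 0, "wz": 0, "hand": 31}, {"dx": 0, "dy": -0.024, "dz": 0, "wx": 0, "wy": 0, "wz": 0, "hand": 31}]'

```text
clock: 43.05
eef_pos: [0.5525, -0.1505, 0.2194]
tool_rot: [-0.603, 0.798, 0.006, -0.004]
ft_force: [-19.1, 6.9, 13.5]
grip_width: 0.0311
grasp_force: 10.5
```

```bash
python3 st.py
```

```text
43.05 [ 0.5525 -0.1505  0.2194] F tool [ -1.5  20.4 -13.2] dial (np.float64(1.0581666974007504), np.float64(0.12425912440723151)) 0.002 seat N 10.534126626127064
```

Emit:
drive_tool --rows '[{"dx": 0, "dy": 0.04, "dz": 0, "wx": 0, "wy": 0, "wz": 0, "hand": 31}, {"dx": 0, "dy": 0.08, "dz": 0, "wx": 0, "wy": 0, "wz": 0, "hand": 31}, {"dx": 0, "dy": 0.12, "dz": 0, "wx": 0, "wy": 0, "wz": 0, "hand": 31}, {"dx": 0, "dy": 0.18, "dz": 0, "wx": 0, "wy": 0, "wz": 0, "hand": 34}, {"dx": 0, "dy": 0.18, "dz": 0, "wx": 0, "wy": 0, "wz": 0, "hand": 42}, {"dx": 0, "dy": 0.18, "dz": -0.5, "wx": 0, "wy": 0, "wz": 0, "hand": 45}, {"dx": 0, "dy": 0.18, "dz": -1.2, "wx": 0, "wy": 0, "wz": 0, "hand": 45}, {"dx": 0, "dy": 0.18, "dz": -2, "wx": 0, "wy": 0, "wz": 0, "hand": 45}, {"dx": 0, "dy": 0.18, "dz": -2.4, "wx": 0, "wy": 0, "wz": 0, "hand": 45}, {"dx": 0, "dy": 0.18, "dz": -2.4, "wx": 0, "wy": 0, "wz": 0, "hand": 45}]'

```text
clock: 44.05
eef_pos: [0.5529, -0.1515, 0.343]
tool_rot: [-0.603, 0.798, -0.003, 0.002]
ft_force: [0.8, -0.1, -0.3]
grip_width: 0.0451
grasp_force: 0.0
```

```bash
python3 - <<'E'
from arc import *
o=bot.get_obs();M=R.from_quat(o['tool_rot']).as_matrix();print(o['clock'],o['eef_pos'],o['ft_force'].round(1))
print(((np.array([.5688,.0696,.28])-o['eef_pos'])@M/.05).round(2),R.from_matrix(M.T@R.from_quat([.043,.999,0,0]).as_matrix()).as_rotvec(degrees=True)/5)
E
```

```text
44.05 [ 0.55292356 -0.15151531  0.3429937 ] [ 0.8 -0.1 -0.3]
[-4.34  0.91  1.25] [-0.08117476  0.06509533 15.81933043]
```

Emit:
drive_tool --rows '[{"dx": -0.6, "dy": 0.1, "dz": 0, "wx": 0, "wy": 0, "wz": 1.7, "hand": 45}, {"dx": -1.2, "dy": 0.25, "dz": 0, "wx": 0, "wy": 0, "wz": 3.4, "hand": 45}, {"dx": -1.8, "dy": 0.4, "dz": 0, "wx": 0, "wy": 0, "wz": 5.1, "hand": 45}, {"dx": -2.4, "dy": 0.5, "dz": 0, "wx": 0, "wy": 0, "wz": 6.8, "hand": 45}, {"dx": -3, "dy": 0.6, "dz": 0, "wx": 0, "wy": 0, "wz": 8.5, "hand": 45}, {"dx": -3.6, "dy": 0.75, "dz": 0.3, "wx": 0, "wy": 0, "wz": 10.2, "hand": 45}, {"dx": -4.34, "dy": 0.91, "dz": 0.6, "wx": 0, "wy": 0, "wz": 11.9, "hand": 45}, {"dx": -4.34, "dy": 0.91, "dz": 0.9, "wx": 0, "wy": 0, "wz": 13.6, "hand": 45}, {"dx": -4.34, "dy": 0.91, "dz": 1.25, "wx": 0, "wy": 0, "wz": 15.8, "hand": 45}, {"dx": -4.34, "dy": 0.91, "dz": 1.25, "wx": 0, "wy": 0, "wz": 15.8, "hand": 45}, {"dx": -4.34, "dy": 0.91, "dz": 1.25, "wx": 0, "wy": 0, "wz": 15.8, "hand": 45}, {"dx": -4.34, "dy": 0.91, "dz": 1.25, "wx": 0, "wy": 0, "wz": 15.8, "hand": 45}]'

```text
clock: 45.25
eef_pos: [0.5663, 0.0703, 0.2758]
tool_rot: [0.042, 0.999, -0.0, -0.0]
ft_force: [0.1, 0.1, 0.1]
grip_width: 0.0454
grasp_force: 0.0
```

```bash
python3 - <<'E'
from rot import *
o=bot.get_obs();C=cal('wrist');im=bot.camera('wrist');cv2.imwrite('pics/w11.png',im[:,:,::-1]);print(o['clock'],o['eef_pos'],o['ft_force'].round(1))
a=np.radians(-5);ux=np.array([np.cos(a),np.sin(a),0]);uy=np.array([-np.sin(a),np.cos(a),0]);c=np.array([.582,-.0297,.14])
for q in(0,.1,.2):
    th=np.arctan2(28,60)+q;B=c+ux*(-.08+.0662*np.cos(th))+uy*.098+[0,0,.062+.0662*np.sin(th)];print(q,proj(C,[B])[0].round(1))
st,ce,m=blob(im,(296,195,340,248));print('ball',st,ce)
w=bot.get_calibration('wrist')
def Cat(p,rot):
    T=np.eye(4);T[:3,:3]=R.from_quat(rot).as_matrix();T[:3,3]=p;M=T@np.array(w['mount']);return (C[0],C[1],M[:3,3],M[:3,:3])
for n,p,r in(('w8',[.56959712,.06984267,.27963488],[.0453,.999,-.0001,-.0001]),('w5',[0.56885612,0.06992107,0.2797973],[.0433,.9991,-.0002,.0001])):
    P=rect(cv2.imread(f'pics/{n}.png')[:,:,::-1].copy(),Cat(p,r));Q=rect(im,C)
    for k in range(2):
        A,u=P[k];B,v=Q[k];vis=lambda u:((u[...,0]>2)&(u[...,0]<285)&(u[...,1]>2)&(u[...,1]<245)).all(0)
        va,vb=vis(u),vis(v);res=[]
        for s in range(-60,61):
            m=va&np.roll(vb,-s);x=A[:,m];y=np.roll(B,-s,axis=1)[:,m];x=x-x.mean(1,keepdims=True);y=y-y.mean(1,keepdims=True)
            res.append(((x*y).sum()/np.sqrt((x**2).sum()*(y**2).sum()),np.radians(s*.25)))
        print(n,k,max(res))
E
```

```text
45.25 [0.56633197 0.07032424 0.27584251] [0.1 0.1 0.1]
0 [315.2 227.5]
0.1 [315.2 226.3]
0.2 [315.2 223.8]
ball [300 211  31  32 736] [315.36684783 226.68342391]
w8 0 (np.float64(0.9912091352687022), np.float64(0.10471975511965978))
w8 1 (np.float64(0.9700232119866399), np.float64(0.10035643198967395))
w5 0 (np.float64(0.2830486143531852), np.float64(0.07417649320975901))
w5 1 (np.float64(0.19823635920981794), np.float64(0.06981317007977318))
```

```bash
python3 -c "
from workcell import bot
print(bot.job_done())"
```

```text
the job is handed in; nothing more can be done
None
```

The job is handed in: the dial was turned back one station (my measurements put it at about 1.05 rad), the pawl is down in the next notch, the dial was drawn back on it with about 10 N, and the robot is clear of everything; the hand-in returned no verdict.

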